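# Lid and latch the ferrule transport case

## Task

Pack up the blue ferrule case for transport: lay the loose grey lid on it, fully down, with its steel keeper at the latch side, and let go of it. Then hook the latch's wire loop over the keeper so that it rests in the keeper's groove, let go of it, and swing the red-tipped lever fully down until it snaps over centre and clamps the lid. Leave the other things on the bench where they are.

Things in the scene. Friction and masses are not known exactly. Their poses are not given: they have to be found in the camera images.
- case: Open blue case fixed to the bench, 84 mm front to back (x) x 110 mm wide (y) x 68 mm high, walls 5 mm, a foam bed with a ferrule rack inside. Origin: centre of its underside; +x points to its back, so its front with the latch faces -x. Two bumpers (y = -45 to -27 mm and 27 to 45 mm) stand 16 mm out from the front wall at the top, 54 to 68 mm up.
- lever_pivot (a point): Hinge axis of the latch's lever on the case front (axis along the case's y; axes as the case's), at x = -54, y = 0, z = 50 mm in the case's frame. The pin that carries the wire loop is on the lever, 10 mm from this axis; it lies at case x = -54 - 10 sin a, z = 50 + 10 cos a mm with a = 190 degrees minus the lever's joint value.
- lever (a joint): Draw latch lever, rad: 0 closed, handle straight down along the case front; grows as the handle swings out (-x, towards the robot at 1.57) and up; stop at 2.75. Light friction keeps it where it is left (about 0.035 N m). With the loop hooked it takes up to about 4 N at its end to push it down; it passes dead centre near 0.4 and from there the spring in the loop pulls it to 0 (loop tension then about 25 N).
- lever_end (a point): Red end of the lever handle, 40 mm from lever_pivot; the handle is 5 mm thick and 18 mm wide (y), with a small flare of 7 mm at the very end on its outer (pushed) side.
- shank (a joint): Hinge of the wire loop on the lever, rad. The loop leans out (to -x) from vertical by shank minus lever minus 0.10 rad. Light friction (0.025 N m) holds it. The loop, if pulled up, draws the lever up with it.
- loop_bar (a point): Middle of the loop's cross bar: 5 mm thick, along y, between two side wires at y = -19 and 19 mm. It is 29.5 mm from the loop's hinge pin on the lever; local z runs from the pin to the bar; the loop stretches along it against a stiff spring (5 N per mm).
- loop_tab (a point): Grip point on the red finger tab that stands on the middle of the bar: 12 mm wide (y), 4 mm thick, 31 mm long, bent outward (to -x) 30 degrees from the loop's plane. This point is on the tab's middle line, 21 mm from the bar (10 mm below the tab's end).
- lid: Loose grey lid, 0.2 kg: plate 84 x 110 x 12 mm with two front bumpers like the case's, and under the plate a black plug 68 x 94 mm, 8 mm deep, its lowest 3 mm 61 x 87 mm, that fits into the case (3 mm play each side). Origin: centre of the plug's underside; x, y, z as the case's when fitted; then its origin is 60 mm above the case's. The plate's top is at z = 20 mm.
- lid_handle (a point): Top middle of the lid's black rib handle: 50 mm long (x), 16 mm wide (y), 24 mm high above the plate; at x = 5, z = 44 mm in the lid's frame.
- keeper_groove (a point): Middle of the keeper's groove at the lid's front: where the centre of the loop bar rests (x = -47.5, z = 14.5 mm in the lid's frame). The groove is 11 mm wide (x) between the lid's front face and an upturned lip 3 mm thick whose top is 2.5 mm above this point; the lid's top is 5.5 mm above it. The keeper is 22 mm wide (y).
- box_ferrule: Small green-lidded box, 60 x 85 x 32 mm, bystander; origin under its centre.
- v_block: Pale grooved metal block with two thumb screws, 34 x 40 x 26 mm, bystander; origin under its centre.
- loupe: Black eye loupe, 39 mm across, 32 mm high, bystander.
- flux_jar: Jar with black lid, 45 mm across, 46 mm high, bystander.
Things that resemble listed ones, but are neither listed nor needed, are in the scene too. There is more than one size of the case; the one meant has the size given above.

How it is judged:
On the way, in this order (a step that is already met when the one before it is completed fails the run):
1. the lid lies fully down on the case, its keeper at the latch side, and has been let go, the loop not yet on it (x of lid in the frame of case between -0.005 and 0.005 m and y of lid in the frame of case between -0.005 and 0.005 m and z of lid in the frame of case between 0.056 and 0.0625 m and angle between the x axis of lid and the x axis of case, either way round below 0.15 rad and angle between the z axis of lid and the z axis of case, either way round below 0.05 rad and x of keeper_groove in the frame of case below -0.03 m and contact force between the fingers and lid below 0.05 N and not (x of loop_bar in the frame of keeper_groove between -0.0065 and 0.007 m and y of loop_bar in the frame of keeper_groove between -0.012 and 0.012 m and z of loop_bar in the frame of keeper_groove between -0.003 and 0.0025 m)), for 0.2 s.
2. the loop's bar rests in the keeper's groove with the lever still open, and the loop has been let go (x of lid in the frame of case between -0.005 and 0.005 m and y of lid in the frame of case between -0.005 and 0.005 m and z of lid in the frame of case between 0.056 and 0.0625 m and angle between the x axis of lid and the x axis of case, either way round below 0.15 rad and angle between the z axis of lid and the z axis of case, either way round below 0.05 rad and x of loop_bar in the frame of keeper_groove between -0.0065 and 0.007 m and y of loop_bar in the frame of keeper_groove between -0.012 and 0.012 m and z of loop_bar in the frame of keeper_groove between -0.003 and 0.0025 m and value of joint lever above 0.7 rad and contact force between the fingers and loop below 0.05 N and contact force between the fingers and lid below 0.05 N), for 0.2 s.
At the end, for the whole second after the job is handed in: The lid is fully down on the case (within 5 mm sideways, 2.5 mm in height, square), the loop's bar is in the keeper's groove, the lever is fully closed (under 0.12 rad), the loop pulls on the keeper with more than 8 N, and all is released and at rest (x of lid in the frame of case between -0.005 and 0.005 m and y of lid in the frame of case between -0.005 and 0.005 m and z of lid in the frame of case between 0.056 and 0.0625 m and angle between the x axis of lid and the x axis of case, either way round below 0.15 rad and angle between the z axis of lid and the z axis of case, either way round below 0.05 rad and x of loop_bar in the frame of keeper_groove between -0.0065 and 0.007 m and y of loop_bar in the frame of keeper_groove between -0.012 and 0.012 m and z of loop_bar in the frame of keeper_groove between -0.003 and 0.0025 m and x of keeper_groove in the frame of case below -0.03 m and value of joint lever below 0.12 rad and contact force between loop and lid above 8 N and linear speed of lid below 0.01 m/s and contact force between the fingers and lever below 0.05 N and contact force between the fingers and loop below 0.05 N and contact force between the fingers and lid below 0.05 N); the robot touches nothing.
It fails at once if box ferrule moved more than 25 mm (distance of box_ferrule from where it was at the start of the episode above 0.025 m).
It fails at once if v block moved more than 25 mm (distance of v_block from where it was at the start of the episode above 0.025 m).
It fails at once if loupe moved more than 25 mm (distance of loupe from where it was at the start of the episode above 0.025 m).
It fails at once if flux jar moved more than 25 mm (distance of flux_jar from where it was at the start of the episode above 0.025 m).
It also fails if it takes over 67 s, if anything falls off the work surface, if the arm or the gripper's body presses on something with over 40 N, if the wrist force passes 120 N, or if a joint passes its speed limit or range.

## Robot

A 7-joint arm with a two-finger parallel gripper is mounted at the origin on a cart in front of the work surface, level with it; the furniture and walls round the work are solid. World frame = base frame: x ahead of the robot, y to its left, z up, the work surface at z = 0. Lengths are in m, angles in rad, forces in N, time in s.
With the tool pointing down it reaches from about 0.425 to 0.875 m from the base axis. Payload 4.7 kg.
Tool frame: the origin (TCP) lies midway between the tips of the shut fingers; the grasp point (between the pads) lies 19 mm behind it (ctrl.grip_point_offset is the distance from the TCP to the grasp point, in m); z points along the fingers, y is the line along which they close (so a half turn about z gives the same grasp; the last joint's range is limited). The gripper opens to 87 mm and grips with 3 to 60 N. Pads are 19 mm wide; open, the fingers measure 117 mm over their backs; the gripper's body (75 mm by 190 mm) begins 51 mm behind the grasp point.
Start: joints at [1.344, 0.321, -0.07, 1.45, 0.023, 1.371, -0.057], TCP at [0.155, -0.631, 0.223] pointing down, gripper open.
Joint ranges: [-2.86, 2.86], [-0.3, 2.09], [-1.38, 1.24], [0.06, 2.45], [-1.56, 4.7], [0.09, 2.05], [-2.69, 2.69]. Speed limits (rad/s): [2.57, 2.57, 3.14, 3.14, 3.14, 3.14, 3.14].

## Interface

Orientations are given as a rotation vector (axis times angle).
In Python, from bench import ctrl gives the robot as it stands. The module is installed in compiled form; this text tells all that it offers.
- The arm moves only by the shell command python3 -m handwheel 'ROWS' [OPENING] [FORCE]. ROWS is JSON, a list of rows, each an object of numbers: "x", "y", "z": the shift along the tool's x, y, z in m; "wx", "wy", "wz": the turn, a rotation vector about the tool's x, y, z in degrees. A call has 1 to 10 rows; each row is the pose to reach, as a shift and turn from the pose commanded when the call began, along the tool's axes at that moment; what a row does not reach only later rows make up. A row lasts 1/12 s, in which the tool goes at most 41.7 mm and 7.16 degrees, less where a joint would pass 70% of its speed; a pose out of reach is approached as far as the arm can. A call with a gripper value outside its range is refused whole. OPENING is the finger opening in m, from 0 to 0.087, set as the call begins (- or left out, the last holds). The fingers move at their own pace and stop on an object; FORCE is the grip in N (left out, the last holds). Time passes only in rows, so rows that repeat a pose let the fingers close. It gives the time, the measured TCP pose, the force, the opening and the grip force at its end, in the units of the state.
- ctrl.get_state(): the state, without advancing time (a new reading comes with each control period).
- ctrl.get_image(name): name is "scene" or "top"; returns a dict with "image" (400x640x3 uint8, red, green, blue), "K" (3x3 intrinsics, pixels), "k1" (the pictures are not rectified: a ray, as slopes to the right and down, at radius r is drawn at 1 + k1 r^2 times it, then the intrinsics apply), "world_to_cam" (4x4, takes a point from world to camera coordinates). Camera axes: x right, y down, z forward; pixel columns grow to the right and rows downward; lengths in m; the calibration is good to about 2 mm. A picture is of the moment at which its call begins. There is no depth.
- ctrl.close_job(): hands the job in; it is judged then, once.
The state is a dict: "time": time; "joint_positions": joint angles; "qd": joint speeds; "joint_torque": joint torques, N m; "position": TCP position; "tool_rot": TCP orientation; "ft_force": force on the tool from outside, world axes, zero at the start; "torque": the same for the moment, N m; "grip_width": opening from 0.0 (shut) to 1.0 (fully open); "grip_force": force on a finger pad.
Only numpy, scipy, OpenCV 4.12 (cv2) and the standard library are available. Lean on these libraries where they do the work, as an engineer would, in place of code of your own. Each camera call takes 0.05 s, during which the arm holds its last target. There are 200 camera calls.

## Working session

There is one attempt and no reset: what is moved stays moved. The work goes in short steps, Python scripts to look and compute and a shell command to move; the robot and the scene stay as the last step left them, time stands still between calls to the robot, and variables do not carry over. Pictures are saved under pics/ and viewed, at most 10 in all, crops included, and the job is handed in when it is done.

```bash
mkdir -p pics; cat > h.py <<'E'
import numpy as np,cv2
from bench import ctrl
from scipy.spatial.transform import Rotation as R
def snap(n,save=None):
    d=ctrl.get_image(n)
    if save: cv2.imwrite(save,d["image"][:,:,::-1])
    return d
def ray(d,u,v):
    K=np.array(d["K"]);T=np.array(d["world_to_cam"])
    p=np.array([(u-K[0,2])/K[0,0],(v-K[1,2])/K[1,1]]);q=p.copy()
    for _ in range(20): q=p/(1+d["k1"]*(q@q))
    w=T[:3,:3].T@np.array([q[0],q[1],1]);o=-T[:3,:3].T@T[:3,3]
    return o,w/np.linalg.norm(w)
def onz(d,u,v,z):
    o,w=ray(d,u,v);return o+w*(z-o[2])/w[2]
def tri(d1,p1,d2,p2):
    o1,w1=ray(d1,*p1);o2,w2=ray(d2,*p2)
    s=np.linalg.lstsq(np.c_[w1,-w2],o2-o1,rcond=None)[0]
    a=o1+s[0]*w1;b=o2+s[1]*w2;return (a+b)/2,np.linalg.norm(a-b)
def proj(d,P):
    K=np.array(d["K"]);T=np.array(d["world_to_cam"]);c=T[:3,:3]@np.array(P)+T[:3,3]
    q=c[:2]/c[2];q=q*(1+d["k1"]*(q@q));return K[0,0]*q[0]+K[0,2],K[1,1]*q[1]+K[1,2]
E
python3 - <<'E'
from h import *
for n in("scene","top"):
    d=snap(n,f"pics/{n}0.png");T=np.array(d["world_to_cam"]);print(n,-T[:3,:3].T@T[:3,3],T[2,:3],d["K"][0],d["k1"])
s=ctrl.get_state();print(s)
E
```

```text
scene [-0.09370705  0.86509544  0.63769553] [ 0.4972582  -0.74998155 -0.43619027] [365.45083883   0.         318.36729445] 0.013789608367261806
top [ 0.44980102 -0.07485708  1.40569015] [ 0.05408077  0.00822472 -0.99850269] [441.87374403   0.         315.33312494] -0.10815635087667572
{'time': 0.1, 'joint_positions': array([ 1.34407255,  0.32178722, -0.07004106,  1.45154861,  0.0225837 ,
        1.37082342, -0.05691151]), 'qd': array([ 1.38478358e-04, -1.04559209e-03,  8.15379675e-04, -2.55547240e-03,
       -1.77210283e-03,  2.49946457e-04,  6.43539456e-05]), 'joint_torque': array([-6.83228955e-04, -4.92571843e+01, -4.06190325e-01, -3.13398886e+01,
       -6.41730800e-02,  3.94737802e-02,  8.10496749e-05]), 'position': array([ 0.15483824, -0.63076982,  0.22154785]), 'tool_rot': array([-3.11710875e+00, -3.77116572e-01,  4.78374102e-04]), 'ft_force': array([-0.09360644, -0.06161286,  0.35579783]), 'torque': array([ 0.01686352, -0.03444033, -0.04455677]), 'grip_force': 0.0, 'grip_width': 1.0035373108702692}
```

View pics/scene0.png

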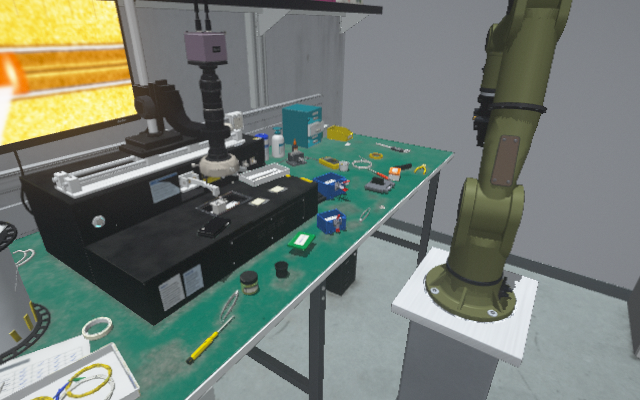

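View pics/top0.png

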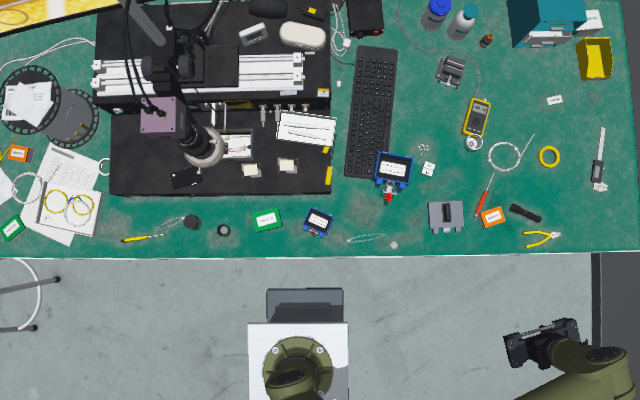

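The scene view shows two blue cases: a large one at (331,187) and a small one at (331,222). In the top view they are at (392,168) and (318,221), the grey lid is at (446,216), the green-lidded box at (267,220), the jar at (192,222) and the loupe at (224,230). The case about 37 px wide at (392,168) matches 110 mm; the one at (318,221), about 28 px, is the smaller size. An enlarged crop will confirm this.

```bash
python3 - <<'E'
from h import *
a=cv2.imread("pics/top0.png");b=cv2.imread("pics/scene0.png")
c=cv2.resize(a[140:240,360:480],None,fx=5,fy=5,interpolation=cv2.INTER_CUBIC)[:, :]
e=cv2.resize(b[160:240,300:400],(400,300),interpolation=cv2.INTER_CUBIC)
o=np.zeros((600,800,3),np.uint8);c=cv2.resize(a[140:240,360:470],(440,400),interpolation=cv2.INTER_CUBIC);o[:400,:440]=c
o[:288,440:800]=cv2.resize(b[160:240,300:400],(360,288),interpolation=cv2.INTER_CUBIC)
o[400:600,:300]=cv2.resize(a[200:240,290:350],(300,200))
cv2.imwrite("pics/crop1.png",o)
E
```

```text
(no output)
```

View pics/crop1.png

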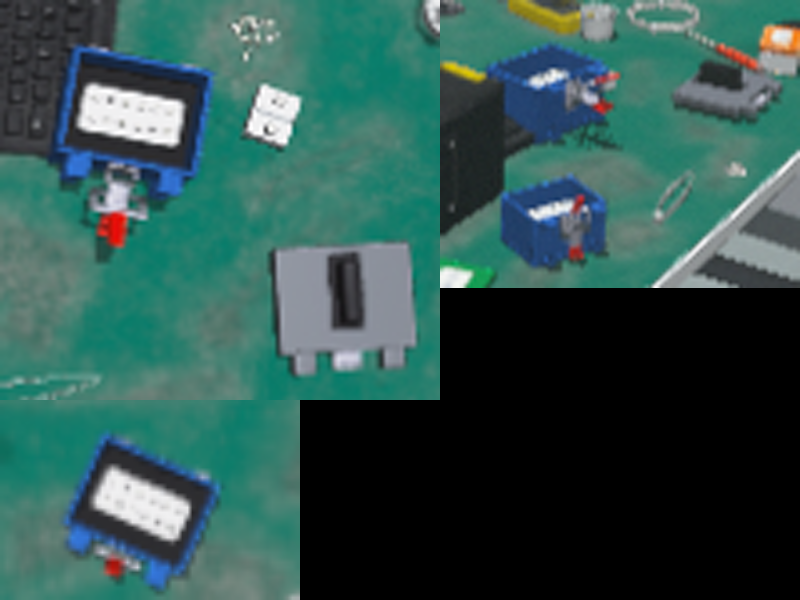

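The crop confirms it. The large case at top (392,168) is open, with its latch facing the robot and the lever's red end at about (388,199). The lid is at (446,216) with its keeper toward the robot and its rib handle at about (446,213). Next I'll measure their poses.

```bash
cat >> h.py <<'E'
def ortho(d,z,x0,x1,y0,y1,s=0.0005):
    # row 0 = x1 (far), col 0 = y1 (left)
    xs=np.arange(x1,x0,-s);ys=np.arange(y1,y0,-s)
    K=np.array(d["K"]);T=np.array(d["world_to_cam"])
    X,Y=np.meshgrid(xs,ys,indexing="ij");P=np.stack([X,Y,np.full_like(X,z)],-1)@T[:3,:3].T+T[:3,3]
    q=P[...,:2]/P[...,2:];q=q*(1+d["k1"]*(q**2).sum(-1,keepdims=True))
    return cv2.remap(d["image"],(q[...,0]*K[0,0]+K[0,2]).astype(np.float32),(q[...,1]*K[1,1]+K[1,2]).astype(np.float32),cv2.INTER_CUBIC),xs,ys
E
python3 - <<'E'
from h import *
d=snap("top")
c=onz(d,392,168,.068);l=onz(d,446,213,.02);print(c,l)
o=np.zeros((600,800,3),np.uint8)
for i,(p,z) in enumerate([(c,.068),(l,.02)]):
    im,xs,ys=ortho(d,z,p[0]-.1,p[0]+.1,p[1]-.1,p[1]+.1)
    hsv=cv2.cvtColor(im,cv2.COLOR_RGB2HSV)
    if i==0: m=cv2.inRange(hsv,(103,120,60),(125,255,255))
    else: m=255*((hsv[...,1]<75)&(hsv[...,2]>60)).astype(np.uint8)
    m=cv2.morphologyEx(m,cv2.MORPH_OPEN,np.ones((5,5)))
    n,L,st,ce=cv2.connectedComponentsWithStats(m);k=1+np.argmax(st[1:,4]);m=255*(L==k).astype(np.uint8)
    pts=cv2.findContours(m,0,2)[0][0]
    r=cv2.minAreaRect(pts);bx=cv2.boxPoints(r)
    print("rect mm",np.array(r[1])*.5,r[2]);print(np.c_[xs[0]-bx[:,1]*.0005,ys[0]-bx[:,0]*.0005].round(4))
    v=im[:,:,::-1].copy();cv2.drawContours(v,[pts],0,(0,255,255),1);cv2.polylines(v,[bx.astype(int)],1,(255,0,255),1)
    o[:400,i*400:i*400+400]=v[:400,:400]
d2=snap("scene","pics/s1.png")
u,v=map(int,proj(d2,[c[0]-.05,c[1],.06]));print(u,v)
cr=d2["image"][v-20:v+20,u-40:u+40,::-1]
o[400:600,:400]=cv2.resize(cr,(400,200),interpolation=cv2.INTER_CUBIC)
cv2.imwrite("pics/o1.png",o)
E
```

```text
[ 0.63309835 -0.29931721  0.068     ] [ 0.49500222 -0.47601835  0.02      ]
rect mm [113.48805237 105.26679993] 11.719598770141602
[[ 0.5855 -0.2334]
 [ 0.6886 -0.2548]
 [ 0.6655 -0.366 ]
 [ 0.5624 -0.3446]]
rect mm [101.72563171 111.69405365] 87.05355834960938
[[ 0.5324 -0.4165]
 [ 0.5382 -0.5281]
 [ 0.4366 -0.5333]
 [ 0.4308 -0.4217]]
338 181
```

View pics/o1.png

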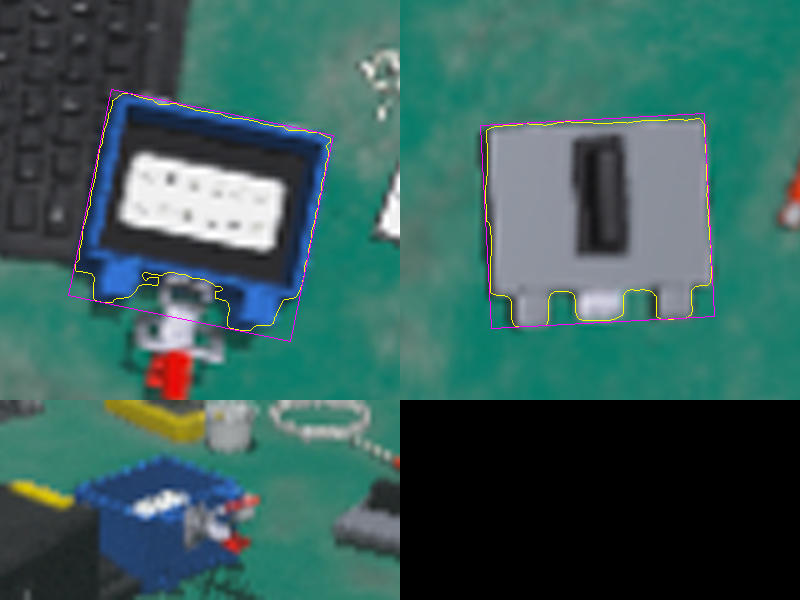

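The ortho view gives the case rim and lid edges. In the profile crop, the tab's red end is at scene pixel (349,180) and the lever's red end at (345,190). I'll fit lines to the edges, then project the red blobs onto the latch's mid-plane.

```bash
cat >> h.py <<'E'
def fit_corner(d,z,p,kind,W=.11,D=.084,h=.1,y_in=.006):
    im,xs,ys=ortho(d,z,p[0]-h,p[0]+h,p[1]-h,p[1]+h)
    hsv=cv2.cvtColor(im,cv2.COLOR_RGB2HSV)
    m=cv2.inRange(hsv,(103,120,60),(125,255,255)) if kind=="blue" else 255*((hsv[...,1]<75)&(hsv[...,2]>60)).astype(np.uint8)
    m=cv2.morphologyEx(m,cv2.MORPH_OPEN,np.ones((5,5)))
    n,L,st,_=cv2.connectedComponentsWithStats(m);k=1+np.argmax(st[1:,4])
    c=cv2.findContours(255*(L==k).astype(np.uint8),0,cv2.CHAIN_APPROX_NONE)[0][0]
    bx=cv2.boxPoints(cv2.minAreaRect(c));c=c[:,0]
    C=np.c_[xs[0]-c[:,1]*.0005,ys[0]-c[:,0]*.0005];B=np.c_[xs[0]-bx[:,1]*.0005,ys[0]-bx[:,0]*.0005]
    bk=B[np.argsort(-B[:,0])[:2]];bl,br=bk[np.argsort(-bk[:,1])]
    ya=(bl-br)/np.linalg.norm(bl-br);xa=np.array([ya[1],-ya[0]])
    q=(C-br)@np.c_[xa,ya]
    S={}
    S["back"]=C[(abs(q[:,0])<.006)&(q[:,1]>.012)&(q[:,1]<W-.012)]
    S["right"]=C[(abs(q[:,1])<.006)&(q[:,0]<-.012)&(q[:,0]>-D+.012)]
    S["left"]=C[(abs(q[:,1]-W)<.008)&(q[:,0]<-.012)&(q[:,0]>-D+.012)]
    F={k:cv2.fitLine(v.astype(np.float32),cv2.DIST_HUBER,0,1e-4,1e-4).ravel() for k,v in S.items()}
    return F
def centre(F,W=.11,D=.084,use=("back","right","left")):
    y=F["back"][:2]; y=y*np.sign(y[1]); r=F["right"][:2]; r=r*np.sign(r[0])
    yb=-np.arctan2(y[0],y[1]); yr=np.arctan2(r[1],r[0]); l=F["left"][:2];l=l*np.sign(l[0])
    yaw=(yb+yr)/2 ; xa=np.array([np.cos(yaw),np.sin(yaw)]);ya=np.array([-xa[1],xa[0]])
    xb=F["back"][2:]@xa-D/2; yc=F["right"][2:]@ya+W/2
    print("yaws",np.degrees([yb,yr,np.arctan2(l[1],l[0])]).round(2),"width",(F["left"][2:]-F["right"][2:])@ya)
    return xb*xa+yc*ya,yaw
E
python3 - <<'E'
from h import *
d=snap("top");d2=snap("scene")
for p,z,k in(([.633,-.299],.068,"blue"),([.495,-.476],.02,"grey")):
    F=fit_corner(d,z,p,k);c,yw=centre(F);print(k,c.round(4),np.degrees(yw).round(2))
    if k=="blue": cc,cy=c,yw
# handle of the lid at z=.044
im,xs,ys=ortho(d,.044,.44,.55,-.53,-.42);m=255*(im.max(-1)<38).astype(np.uint8)
n,L,st,ce=cv2.connectedComponentsWithStats(m);k=1+np.argmax(st[1:,4]);c=cv2.findContours(255*(L==k).astype(np.uint8),0,2)[0][0]
r=cv2.minAreaRect(c);print("handle",.55-r[0][1]*.0005,-.42-r[0][0]*.0005,np.array(r[1])*.5,r[2])
xa=np.array([np.cos(cy),np.sin(cy)]);n=np.array([-xa[1],xa[0],0])
im=d2["image"][150:215,300:380];hsv=cv2.cvtColor(im,cv2.COLOR_RGB2HSV)
m=(((hsv[...,0]<8)|(hsv[...,0]>172))&(hsv[...,1]>120)&(hsv[...,2]>100)).astype(np.uint8)
N,L,st,ce=cv2.connectedComponentsWithStats(m)
for i in range(1,N):
    if st[i,4]<6: continue
    px=np.argwhere(L==i)[:,::-1]+[300,150]
    print("blob",st[i],ce[i]+[300,150])
    for e in (px[np.argmin(px[:,0])],px[np.argmax(px[:,0])],ce[i]+[300,150]):
        o,w=ray(d2,*e)
        for off in (0,.006):
            P=o+w*((np.r_[cc,0]+off*n-o)@n)/(w@n);print("  ",e,off,"case x,z mm",((P[:2]-cc)@xa*1e3).round(1),(P[2]*1e3).round(1))
E
```

```text
yaws [-11.74 -11.77 -12.  ] width 0.11195263
blue [ 0.6346 -0.3026] -11.75
yaws [1.85 2.54 2.27] width 0.10967293
grey [ 0.492  -0.4749] 2.2
handle 0.4939842033386231 -0.4657933807373047 [49.42152405 11.49632454] 79.04593658447266
blob [77 23  3  3  7] [378.14285714 173.71428571]
   [377 173] 0 case x,z mm -238.8 155.6
   [377 173] 0.006 case x,z mm -243.1 158.5
   [379 173] 0 case x,z mm -247.3 158.1
   [379 173] 0.006 case x,z mm -251.5 161.0
   [378.14285714 173.71428571] 0 case x,z mm -243.9 154.4
   [378.14285714 173.71428571] 0.006 case x,z mm -248.2 157.3
blob [43 38  5  4 12] [344.75       189.33333333]
   [343 189] 0 case x,z mm -83.2 41.0
   [343 189] 0.006 case x,z mm -88.4 44.6
   [347 189] 0 case x,z mm -103.8 48.0
   [347 189] 0.006 case x,z mm -108.9 51.5
   [344.75       189.33333333] 0 case x,z mm -92.3 42.7
   [344.75       189.33333333] 0.006 case x,z mm -97.5 46.2
```

```bash
cat >> h.py <<'E'
CC=np.array([.6346,-.3026]);CY=np.radians(-11.75)
RC=R.from_euler("z",CY).as_matrix()
def case2w(p): return RC@np.array(p)/1000+np.r_[CC,0]
def w2case(P): return RC.T@(np.array(P)-np.r_[CC,0])*1000
def onmid(d,u,v,y=0):
    o,w=ray(d,u,v);n=RC[:,1];P=o+w*((case2w([0,y,0])-o)@n)/(w@n);return w2case(P)
E
python3 - <<'E'
from h import *
d2=snap("scene");d=snap("top")
for D,(u0,u1,v0,v1) in((d2,(330,356,174,196)),(d,(378,400,180,208))):
    im=D["image"][v0:v1,u0:u1].astype(int)
    m=((im[...,0]>1.35*im[...,1])&(im[...,0]>1.35*im[...,2])&(im[...,0]>70))
    print(u0,v0);print("\n".join("".join("#" if a else "." for a in r) for r in m))
    if D is d2:
        for px in np.argwhere(m):
            if px[0]+v0<187: print(px[::-1]+[u0,v0],onmid(d2,px[1]+u0,px[0]+v0,3).round(0)[[0,2]],end=" ")
        print()
# model predictions
L=1.5;a=np.radians(190)-L
pin=np.array([-54-10*np.sin(a),50+10*np.cos(a)])
for b in np.radians([-20,0,20,40]):
    bar=pin+29.5*np.array([-np.sin(b),np.cos(b)]);te=bar+31*np.array([-np.sin(b+.5236),np.cos(b+.5236)])
    P=lambda D,q:np.round(proj(D,case2w([q[0],0,q[1]])),1)
    print(np.degrees(b),"bar",bar.round(),P(d2,bar),P(d,bar),"tabend",te.round(),P(d2,te),P(d,te))
for L in (1.2,1.5,1.8,2.1):
    e=[-54-40*np.sin(L),50-40*np.cos(L)];print(L,P(d2,e),P(d,e))
E
```

```text
330 174
..........................
..........................
..........................
..........................
..........................
..........................
..................##......
...............#####......
.............####.........
..........................
..........................
..........................
..........................
..........................
..............##..........
............######........
.............####.........
...............#..........
..........................
..........................
..........................
..........................
[348 180] [-109.   89.] [349 180] [-114.   90.] [345 181] [-94.  80.] [346 181] [-99.  81.] [347 181] [-104.   83.] [348 181] [-109.   85.] [349 181] [-114.   86.] [343 182] [-84.  72.] [344 182] [-89.  74.] [345 182] [-94.  76.] [346 182] [-99.  77.] 
378 180
......................
......................
......................
......................
......................
......................
......................
......................
......................
......................
.......
[... 220 characters left out ...]
..
.........####.........
..........###.........
......................
......................
......................
......................
......................
......................
-20.0 bar [-54.  75.] [337.9 178.8] [390.3 184.4] tabend [-59. 106.] [339.2 172.1] [391.6 185.1]
0.0 bar [-64.  77.] [339.7 179.2] [389.8 187.6] tabend [-79. 104.] [343.  173.9] [390.3 191.9]
20.0 bar [-74.  75.] [341.6 180.3] [389.1 190.9] tabend [-98.  95.] [346.4 177.4] [388.7 198.1]
40.0 bar [-83.  70.] [343.2 182.2] [388.3 193.9] tabend [-112.   81.] [349.  181.9] [387.1 203.1]
1.2 [344.5 190.9] [386.1 197.5]
1.5 [345.1 188.4] [386.5 198.1]
1.8 [345.1 185.6] [387.1 197.5]
2.1 [344.3 182.6] [387.9 195.8]
```

```bash
python3 - <<'E'
from h import *
d=snap("top")
def blue(P):
    q=np.array([proj(d,p) for p in P],np.float32)
    im=cv2.remap(d["image"],q[:,0][None],q[:,1][None],cv2.INTER_LINEAR)[0].astype(float)
    return im
for x in (-52,-54,-10,10):
    ys=np.arange(64,-65,-2.);im=np.mean([blue([case2w([x+dx,y,68]) for y in ys]) for dx in (-2,0,2)],0)
    print(x);print(" ".join(f"{y:.0f}:{int(a[2]-a[0])}/{int(a.mean())}" for y,a in zip(ys,im)))
ys=0
for y in (-36,36):
    xs=np.arange(52,-72,-2.);im=np.mean([blue([case2w([x,y+dy,68]) for x in xs]) for dy in (-3,0,3)],0)
    print("y",y);print(" ".join(f"{x:.0f}:{int(a[2]-a[0])}/{int(a.mean())}" for x,a in zip(xs,im)))
E
```

```text
-52
64:42/95 62:45/93 60:45/87 58:44/77 56:40/65 54:40/66 52:37/65 50:34/60 48:42/57 46:61/60 44:96/80 42:133/104 40:160/124 38:159/123 36:158/123 34:158/123 32:156/122 30:150/118 28:136/110 26:99/90 24:64/72 22:40/59 20:37/58 18:37/58 16:37/59 14:27/82 12:15/112 10:14/126 8:18/108 6:23/81 4:23/81 2:21/81 0:20/84 -2:20/82 -4:19/79 -6:18/77 -8:19/91 -10:24/95 -12:38/90 -14:51/71 -16:57/60 -18:53/56 -20:55/55 -22:62/58 -24:67/60 -26:78/66 -28:94/79 -30:126/100 -32:148/115 -34:155/121 -36:153/120 -38:151/119 -40:151/119 -42:151/121 -44:145/119 -46:121/106 -48:100/93 -50:85/84 -52:83/85 -54:81/87 -56:78/88 -58:76/89 -60:75/90 -62:74/90 -64:73/90
-54
64:49/99 62:52/97 60:51/92 58:50/85 56:45/79 54:43/80 52:40/78 50:36/71 48:44/65 46:60/61 44:92/77 42:124/98 40:154/120 38:153/119 36:149/116 34:146/115 32:143/113 30:136/109 28:123/103 26:91/88 24:60/76 22:41/66 20:39/64 18:41/65 16:41/67 14:33/86 12:19/117 10:16/133 8:16/128 6:19/109 4:19/110 2:19/110 0:19/112 -2:19/108 -4:18/101 -6:16/97 -8:18/97 -10:23/92 -12:46/84 -14:61/74 -16:68/68 -18:61/61 -20:59/57 -22:64/58 -24:68/60 -26:77/66 -28:
[... 1925 characters left out ...]
1 -52:153/120 -54:148/116 -56:113/92 -58:78/72 -60:67/67 -62:60/66 -64:53/65 -66:58/68 -68:60/70 -70:61/75
y 36
52:4/57 50:4/57 48:4/60 46:9/72 44:28/102 42:77/130 40:100/104 38:84/72 36:52/49 34:43/43 32:39/42 30:18/37 28:5/38 26:2/45 24:2/46 22:2/46 20:3/46 18:3/62 16:3/95 14:3/159 12:2/194 10:1/221 8:1/222 6:1/213 4:1/210 2:1/219 0:1/224 -2:1/227 -4:1/227 -6:1/224 -8:1/223 -10:1/217 -12:1/217 -14:2/221 -16:2/220 -18:2/211 -20:4/161 -22:3/96 -24:2/47 -26:2/44 -28:3/45 -30:2/45 -32:6/47 -34:18/52 -36:54/66 -38:95/86 -40:130/104 -42:149/117 -44:158/123 -46:157/122 -48:157/122 -50:160/124 -52:161/125 -54:155/120 -56:132/105 -58:78/68 -60:55/56 -62:49/58 -64:40/59 -66:40/61 -68:48/66 -70:61/78
```

```bash
sed -i 's/^CC=.*/CC=np.array([.6349,-.3037]);CY=np.radians(-11.75)/' h.py
cat > go.py <<'E'
# go.py x y z(m) yaw tilt(deg) [c]: c -> xyz in case frame mm; prints shift mm & turn deg in present tool axes
import sys;from h import *
def st():
    s=ctrl.get_state();return s,np.array(s["position"]),R.from_rotvec(s["tool_rot"])
def delta(p,yaw,tilt,q=None):
    s,P,Q=st()
    if q: P,Q=q
    G=R.from_euler("z",yaw,degrees=True)*R.from_euler("y",-tilt,degrees=True)*R.from_euler("x",180,degrees=True)
    d=Q.inv().apply(np.array(p)-P);w=(Q.inv()*G).as_rotvec(degrees=True)
    print("shift m",d.round(4),"turn",w.round(1),"dist",np.linalg.norm(d).round(3),"rows",int(np.ceil(max(np.linalg.norm(d)/.0417,np.linalg.norm(w)/7.16))));return p,G
if __name__=="__main__":
    s,P,Q=st();print("t",round(s["time"],2),"P",P.round(4),"case",w2case(P).round(1),"F",s["ft_force"].round(1),"grip",round(s["grip_width"]*87,1),round(s["grip_force"],1))
    q=None
    for a in sys.argv[1:]:
        v=a.split(",");p=[float(i) for i in v[:3]]
        if v[-1]=="c": p=case2w(p)
        q=delta(p,float(v[3]),float(v[4]),q)
E
python3 go.py .497,-.4747,.10,2.2,0 .497,-.4747,.0265,2.2,0
```

```text
t 0.45 P [ 0.155  -0.6312  0.2225] case [-403.2 -418.4  222.5] F [ 0.3 -0.8  0.2] grip 87.3 0.0
shift m [ 0.3695 -0.0704  0.1225] turn [-0.   0.  11.6] dist 0.396 rows 10
shift m [ 0.     -0.      0.0735] turn [0. 0. 0.] dist 0.074 rows 2
```

```bash
python3 -m handwheel '[{"x":0.04,"y":-0.007,"z":0},{"x":0.08,"y":-0.015,"z":0,"wz":4},{"x":0.12,"y":-0.022,"z":0.01,"wz":8},{"x":0.16,"y":-0.03,"z":0.03,"wz":11.6},{"x":0.2,"y":-0.038,"z":0.05,"wz":11.6},{"x":0.235,"y":-0.045,"z":0.065,"wz":11.6},{"x":0.27,"y":-0.052,"z":0.08,"wz":11.6},{"x":0.305,"y":-0.058,"z":0.095,"wz":11.6},{"x":0.34,"y":-0.065,"z":0.11,"wz":11.6},{"x":0.3695,"y":-0.0704,"z":0.1225,"wz":11.6}]' 0.05 20
python3 -m handwheel '[{"x":0},{"x":0},{"x":0},{"x":0}]'
python3 go.py .497,-.4747,.0265,2.2,0
python3 - <<'E'
from h import *
o=snap("top");a=o["image"][170:250,380:500,::-1];s=snap("scene")["image"][140:220,320:440,::-1]
cv2.imwrite("pics/g1.png",cv2.resize(np.hstack([a,s]),(798,266),interpolation=cv2.INTER_CUBIC))
E
```

```text
t 0.45 P [ 0.155  -0.6312  0.2225] case [-403.2 -418.4  222.5] F [ 0.3 -0.8  0.2] grip 87.3 0.0
shift m [ 0.3695 -0.0704  0.196 ] turn [-0.   0.  11.6] dist 0.424 rows 11invalid input at $[0]: expected keys x, y, z, wx, wy, wz
invalid input at $[0]: expected keys x, y, z, wx, wy, wz
```

View pics/g1.png

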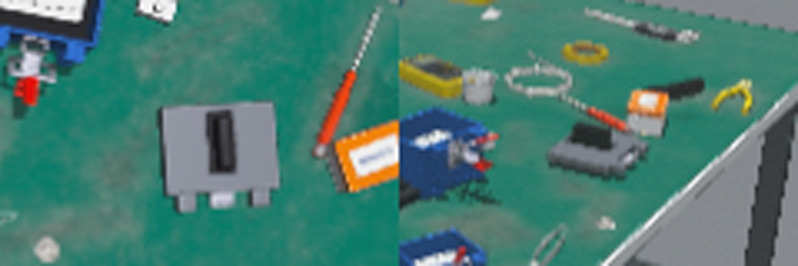

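The picture shows the scene unchanged, because the rows were refused: every key has to be given. I'll resend them in full.

```bash
python3 -m handwheel '[{"x":0.15,"y":-0.03,"z":0.03,"wx":0,"wy":0,"wz":6},{"x":0.15,"y":-0.03,"z":0.03,"wx":0,"wy":0,"wz":11.6},{"x":0.15,"y":-0.03,"z":0.03,"wx":0,"wy":0,"wz":11.6},{"x":0.15,"y":-0.03,"z":0.03,"wx":0,"wy":0,"wz":11.6},{"x":0.3695,"y":-0.0704,"z":0.1225,"wx":0,"wy":0,"wz":11.6},{"x":0.3695,"y":-0.0704,"z":0.1225,"wx":0,"wy":0,"wz":11.6},{"x":0.3695,"y":-0.0704,"z":0.1225,"wx":0,"wy":0,"wz":11.6},{"x":0.3695,"y":-0.0704,"z":0.1225,"wx":0,"wy":0,"wz":11.6},{"x":0.3695,"y":-0.0704,"z":0.1225,"wx":0,"wy":0,"wz":11.6},{"x":0.3695,"y":-0.0704,"z":0.1225,"wx":0,"wy":0,"wz":11.6}]' 0.05 20
python3 -m handwheel '[{"x":0,"y":0,"z":0,"wx":0,"wy":0,"wz":0},{"x":0,"y":0,"z":0,"wx":0,"wy":0,"wz":0},{"x":0,"y":0,"z":0,"wx":0,"wy":0,"wz":0}]'
python3 go.py .497,-.4747,.0265,2.2,0
```

```text
time: 1.38
position: [0.5, -0.4721, 0.0989]
tool_rot: [-3.14, -0.064, -0.001]
ft_force: [-0.3, -0.1, -0.1]
grip_width: 0.577
grip_force: 0.0
time: 1.63
position: [0.4964, -0.4755, 0.1001]
tool_rot: [3.14, 0.06, -0.002]
ft_force: [-0.3, -1.1, 0.9]
grip_width: 0.578
grip_force: 0.0
t 1.63 P [ 0.4964 -0.4755  0.1001] case [-100.6 -196.5  100.1] F [-0.3 -1.1  0.9] grip 50.3 0.0
shift m [ 0.0007 -0.0009  0.0736] turn [ 0.   0.1 -0. ] dist 0.074 rows 2
```

```bash
python3 -m handwheel '[{"x":0.0005,"y":-0.0005,"z":0.036,"wx":0,"wy":0,"wz":0},{"x":0.0005,"y":-0.0005,"z":0.06,"wx":0,"wy":0,"wz":0},{"x":0.0005,"y":-0.0005,"z":0.0735,"wx":0,"wy":0,"wz":0},{"x":0.0005,"y":-0.0005,"z":0.0735,"wx":0,"wy":0,"wz":0},{"x":0.0005,"y":-0.0005,"z":0.0735,"wx":0,"wy":0,"wz":0}]'
python3 -m handwheel '[{"x":0,"y":0,"z":0,"wx":0,"wy":0,"wz":0},{"x":0,"y":0,"z":0,"wx":0,"wy":0,"wz":0},{"x":0,"y":0,"z":0,"wx":0,"wy":0,"wz":0},{"x":0,"y":0,"z":0,"wx":0,"wy":0,"wz":0},{"x":0,"y":0,"z":0,"wx":0,"wy":0,"wz":0},{"x":0,"y":0,"z":0,"wx":0,"wy":0,"wz":0}]' 0 25
```

```text
time: 2.05
position: [0.4963, -0.4755, 0.0269]
tool_rot: [3.141, 0.057, -0.001]
ft_force: [0.9, -0.4, -0.2]
grip_width: 0.571
grip_force: 0.0
time: 2.55
position: [0.4977, -0.4743, 0.027]
tool_rot: [3.141, 0.06, 0.001]
ft_force: [0.4, -0.2, -0.1]
grip_width: 0.205
grip_force: 0.0
```

```bash
python3 -m handwheel '[{"x":0,"y":0,"z":0,"wx":0,"wy":0,"wz":0},{"x":0,"y":0,"z":0,"wx":0,"wy":0,"wz":0},{"x":0,"y":0,"z":0,"wx":0,"wy":0,"wz":0}]'
python3 -m handwheel '[{"x":0,"y":0,"z":-0.03,"wx":0,"wy":0,"wz":0},{"x":0,"y":0,"z":-0.06,"wx":0,"wy":0,"wz":0},{"x":0,"y":0,"z":-0.09,"wx":0,"wy":0,"wz":0},{"x":0,"y":0,"z":-0.12,"wx":0,"wy":0,"wz":0},{"x":0,"y":0,"z":-0.12,"wx":0,"wy":0,"wz":0},{"x":0,"y":0,"z":-0.12,"wx":0,"wy":0,"wz":0}]'
python3 go.py 5,0,126.5,-11.75,0,c
```

```text
time: 2.8
position: [0.4977, -0.4745, 0.0269]
tool_rot: [3.14, 0.06, 0.0]
ft_force: [0.1, 0.4, 2.2]
grip_width: 0.181
grip_force: 25.0
time: 3.3
position: [0.4984, -0.4748, 0.1481]
tool_rot: [3.139, 0.06, 0.004]
ft_force: [-0.4, -0.1, -2.6]
grip_width: 0.182
grip_force: 25.0
t 3.3 P [ 0.4984 -0.4748  0.1481] case [ -98.8 -195.3  148.1] F [-0.4 -0.1 -2.6] grip 15.9 25.0
shift m [ 0.1478 -0.1646  0.0216] turn [ 0.1 -0.1 14. ] dist 0.222 rows 6
```

```bash
python3 -m handwheel '[{"x":0.1478,"y":-0.1646,"z":0,"wx":0,"wy":0,"wz":14},{"x":0.1478,"y":-0.1646,"z":0,"wx":0,"wy":0,"wz":14},{"x":0.1478,"y":-0.1646,"z":0,"wx":0,"wy":0,"wz":14},{"x":0.1478,"y":-0.1646,"z":0,"wx":0,"wy":0,"wz":14},{"x":0.1478,"y":-0.1646,"z":0,"wx":0,"wy":0,"wz":14},{"x":0.1478,"y":-0.1646,"z":0,"wx":0,"wy":0,"wz":14},{"x":0.1478,"y":-0.1646,"z":0.03,"wx":0,"wy":0,"wz":14},{"x":0.1478,"y":-0.1646,"z":0.04,"wx":0,"wy":0,"wz":14},{"x":0.1478,"y":-0.1646,"z":0.04,"wx":0,"wy":0,"wz":14},{"x":0.1478,"y":-0.1646,"z":0.04,"wx":0,"wy":0,"wz":14}]'
python3 go.py 5,0,87,-11.75,0,c; python3 go.py
python3 - <<'E'
from h import *
o=snap("top");a=o["image"][130:210,345:445,::-1];s=snap("scene")["image"][140:220,280:380,::-1]
cv2.imwrite("pics/g2.png",cv2.resize(np.hstack([a,s]),(800,320),interpolation=cv2.INTER_CUBIC))
E
```

```text
time: 4.13
position: [0.6363, -0.3052, 0.1037]
tool_rot: [-3.124, 0.326, 0.009]
ft_force: [-0.5, -0.0, -2.1]
grip_width: 0.184
grip_force: 25.0
t 4.13 P [ 0.6363 -0.3052  0.1037] case [  1.6  -1.2 103.7] F [-0.5 -0.  -2.1] grip 16.0 25.0
shift m [ 0.0035 -0.0012  0.0167] turn [-0.   0.3 -0.2] dist 0.017 rows 1
t 4.13 P [ 0.6363 -0.3052  0.1037] case [  1.6  -1.2 103.7] F [-0.5 -0.  -2.1] grip 16.0 25.0
```

View pics/g2.png

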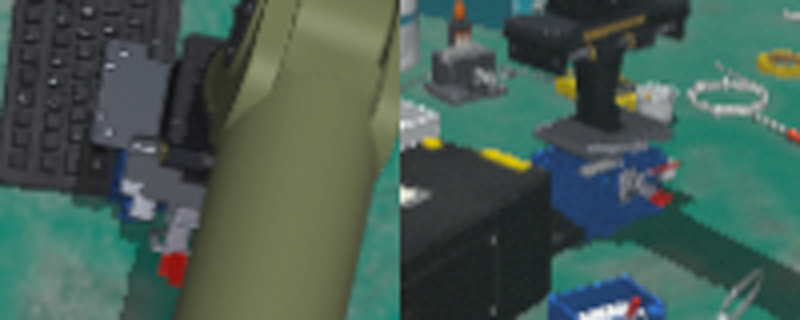

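The crop shows the lid held level just above the case rim: scene crop (605,135) over the case at (600,190), with its front toward the latch. I'll lower it now.

```bash
python3 -m handwheel '[{"x":0,"y":0,"z":0,"wx":0,"wy":0,"wz":0},{"x":0,"y":0,"z":0,"wx":0,"wy":0,"wz":0},{"x":0,"y":0,"z":0,"wx":0,"wy":0,"wz":0}]'; python3 go.py 5,0,87,-11.75,0,c;python3 -m handwheel '[{"x":0.001,"y":0,"z":0.003,"wx":0,"wy":0,"wz":0},{"x":0.001,"y":0,"z":0.006,"wx":0,"wy":0,"wz":0},{"x":0.001,"y":0,"z":0.009,"wx":0,"wy":0,"wz":0},{"x":0.001,"y":0,"z":0.009,"wx":0,"wy":0,"wz":0}]'; python3 go.py 5,0,87,-11.75,0,c
```

```text
time: 4.48
position: [0.6392, -0.3047, 0.1076]
tool_rot: [3.124, -0.324, 0.002]
ft_force: [0.1, 0.0, -2.4]
grip_width: 0.182
grip_force: 25.0
t 4.48 P [ 0.6392 -0.3047  0.1076] case [ 4.400e+00 -1.000e-01  1.076e+02] F [ 0.1  0.  -2.4] grip 15.8 25.0
shift m [ 0.0006 -0.0001  0.0206] turn [ 0.  -0.1 -0.1] dist 0.021 rows 1
time: 4.82
position: [0.6393, -0.304, 0.0964]
tool_rot: [-3.125, 0.323, 0.003]
ft_force: [-0.4, 0.4, -3.0]
grip_width: 0.179
grip_force: 25.0
t 4.82 P [ 0.6393 -0.304   0.0964] case [ 4.4  0.6 96.4] F [-0.4  0.4 -3. ] grip 15.6 25.0
shift m [0.0007 0.0006 0.0094] turn [-0.   0.1 -0. ] dist 0.009 rows 1
```

```bash
python3 -m handwheel '[{"x":0,"y":0.0005,"z":0.002,"wx":0,"wy":0,"wz":0},{"x":0,"y":0.0005,"z":0.004,"wx":0,"wy":0,"wz":0},{"x":0,"y":0.0005,"z":0.005,"wx":0,"wy":0,"wz":0},{"x":0,"y":0.0005,"z":0.005,"wx":0,"wy":0,"wz":0}]'; python3 go.py 5,0,87,-11.75,0,c;python3 -m handwheel '[{"x":0,"y":0,"z":0.002,"wx":0,"wy":0,"wz":0},{"x":0,"y":0,"z":0.004,"wx":0,"wy":0,"wz":0},{"x":0,"y":0,"z":0.005,"wx":0,"wy":0,"wz":0},{"x":0,"y":0,"z":0.005,"wx":0,"wy":0,"wz":0}]'; python3 go.py 5,0,87,-11.75,0,c
```

```text
time: 5.15
position: [0.6395, -0.3048, 0.0921]
tool_rot: [-3.125, 0.323, 0.001]
ft_force: [0.7, 0.0, -1.7]
grip_width: 0.181
grip_force: 25.0
t 5.15 P [ 0.6395 -0.3048  0.0921] case [ 4.8 -0.1 92.1] F [ 0.7  0.  -1.7] grip 15.8 25.0
shift m [ 0.0002 -0.0001  0.0051] turn [-0.   0.  -0.1] dist 0.005 rows 1
time: 5.48
position: [0.6395, -0.3047, 0.0871]
tool_rot: [-3.125, 0.323, 0.001]
ft_force: [-0.3, -0.6, -2.6]
grip_width: 0.181
grip_force: 25.0
t 5.48 P [ 0.6395 -0.3047  0.0871] case [ 4.8 -0.1 87.1] F [-0.3 -0.6 -2.6] grip 15.8 25.0
shift m [ 0.0002 -0.0001  0.0001] turn [-0.   0.  -0.1] dist 0.0 rows 1
```

```bash
python3 -m handwheel '[{"x":0,"y":0,"z":0.001,"wx":0,"wy":0,"wz":0},{"x":0,"y":0,"z":0.0015,"wx":0,"wy":0,"wz":0},{"x":0,"y":0,"z":0.0015,"wx":0,"wy":0,"wz":0}]'; python3 -m handwheel '[{"x":0,"y":0,"z":0,"wx":0,"wy":0,"wz":0},{"x":0,"y":0,"z":0,"wx":0,"wy":0,"wz":0},{"x":0,"y":0,"z":0,"wx":0,"wy":0,"wz":0},{"x":0,"y":0,"z":0,"wx":0,"wy":0,"wz":0}]' 0.05
```

```text
time: 5.73
position: [0.6398, -0.3048, 0.0869]
tool_rot: [3.125, -0.323, 0.0]
ft_force: [-2.5, 1.1, 3.3]
grip_width: 0.178
grip_force: 25.0
time: 6.07
position: [0.64, -0.3049, 0.086]
tool_rot: [3.125, -0.323, 0.001]
ft_force: [-0.3, -0.1, -0.2]
grip_width: 0.402
grip_force: 0.0
```

```bash
python3 -m handwheel '[{"x":0,"y":0,"z":-0.03,"wx":0,"wy":0,"wz":0},{"x":0,"y":0,"z":-0.07,"wx":0,"wy":0,"wz":0},{"x":-0.04,"y":0,"z":-0.1,"wx":0,"wy":0,"wz":0},{"x":-0.08,"y":0,"z":-0.13,"wx":0,"wy":0,"wz":0},{"x":-0.12,"y":0,"z":-0.13,"wx":0,"wy":0,"wz":0},{"x":-0.16,"y":0,"z":-0.13,"wx":0,"wy":0,"wz":0},{"x":-0.2,"y":0,"z":-0.13,"wx":0,"wy":0,"wz":0},{"x":-0.2,"y":0,"z":-0.13,"wx":0,"wy":0,"wz":0}]'
python3 - <<'E'
from h import *
o=snap("top");a=o["image"][130:210,345:445,::-1];s=snap("scene");b=s["image"][150:210,310:385,::-1]
cv2.imwrite("pics/g3.png",np.hstack([cv2.resize(a,(400,320),interpolation=cv2.INTER_CUBIC),cv2.resize(b,(400,320),interpolation=cv2.INTER_CUBIC)]))
im=s["image"][174:196,330:356].astype(int)
m=((im[...,0]>1.35*im[...,1])&(im[...,0]>1.35*im[...,2])&(im[...,0]>70))
print("\n".join("".join("#" if a else "." for a in r) for r in m))
E
python3 go.py
```

```text
time: 6.73
position: [0.4379, -0.2635, 0.2159]
tool_rot: [3.123, -0.328, -0.006]
ft_force: [0.3, 0.2, -1.9]
grip_width: 0.575
grip_force: 0.0
..........................
..........................
..........................
..........................
..........................
..........................
..................##......
...............#####......
.............####.........
..........................
..........................
..........................
..........................
..........................
..............##..........
............######........
.............####.........
...............#..........
..........................
..........................
..........................
..........................
t 6.83 P [ 0.4423 -0.2643  0.2168] case [-196.6   -0.6  216.8] F [ 1.  -0.4 -0.1] grip 49.7 0.0
```

View pics/g3.png

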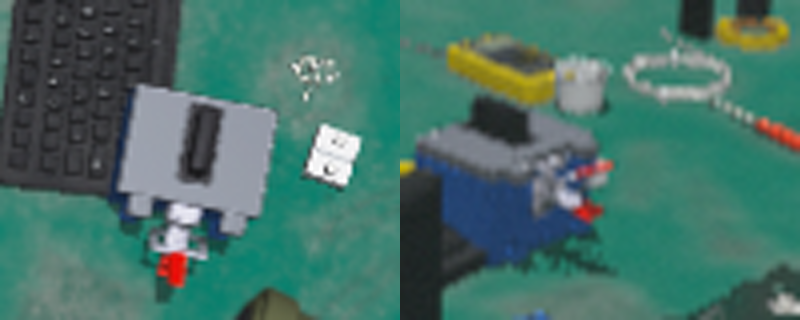

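The lid is seated squarely with its keeper at the latch (top crop (185,215)), and the tab and lever have not moved. I'll check the lid's fit from its edges and work out the tab approach.

```bash
python3 - <<'E'
from h import *
d=snap("top")
F=fit_corner(d,.08,CC,"grey");c,y=centre(F);print(c,np.degrees(y),w2case(np.r_[c,.08]))
im=d["image"][180:208,378:400].astype(int)
# tab red profile: raw columns of red weight, rows 199..201
r=np.clip(im[...,0]-1.2*im[...,1],0,None)
for k in range(12,23):
    w=r[k]; print(k+180,(w@np.arange(378,400)/max(w.sum(),1)).round(2),w.sum())
    if w.sum()>200: print("   case y at z80:",[w2case(onz(d,w@np.arange(378,400)/w.sum(),k+180,z)).round(1) for z in(.08,.048)])
E
python3 go.py -130,-0.5,125,-11.75,50,c -90.5,-0.5,76,-11.75,50,c
```

```text
yaws [ -6.08  -5.4  -19.27] width 0.10836827
[ 0.6893274  -0.31304955] -5.7352166 [55.19087768  1.93005555 79.99999821]
192 0.0 0.0
193 388.65 527.1999999999999
   case y at z80: [array([-81.3,   1.8,  80. ]), array([-77.7,  -2.6,  48. ])]
194 388.24 1102.6
   case y at z80: [array([-84.5,   2.5,  80. ]), array([-81. ,  -1.9,  48. ])]
195 388.0 1132.2
   case y at z80: [array([-87.6,   2.7,  80. ]), array([-84.2,  -1.8,  48. ])]
196 387.92 1037.4
   case y at z80: [array([-90.6,   2.4,  80. ]), array([-87.3,  -2.1,  48. ])]
197 387.75 1170.0
   case y at z80: [array([-93.7,   2.3,  80. ]), array([-90.5,  -2.1,  48. ])]
198 387.57 1157.4
   case y at z80: [array([-96.8,   2.3,  80. ]), array([-93.6,  -2.1,  48. ])]
199 388.47 704.0
   case y at z80: [array([-99.2,  -0.9,  80. ]), array([-96.1,  -5.5,  48. ])]
200 388.55 611.2
   case y at z80: [array([-102.1,   -1.7,   80. ]), array([-99.1,  -6.3,  48. ])]
201 389.05 197.8
202 0.0 0.0
t 6.88 P [ 0.4442 -0.2643  0.2168] case [-1.947e+02 -2.000e-01  2.168e+02] F [1.  0.2 0.5] grip 49.9 0.0
shift m [0.0645 0.0001 0.092 ] turn [ 0.1 49.9 -0.1] dist 0.112 rows 7
shift m [-0.0121 -0.      0.0618] turn [0. 0. 0.] dist 0.063 rows 2
```

```bash
python3 -m handwheel '[{"x":0.0645,"y":0.0005,"z":0.092,"wx":0,"wy":50,"wz":0},{"x":0.0645,"y":0.0005,"z":0.092,"wx":0,"wy":50,"wz":0},{"x":0.0645,"y":0.0005,"z":0.092,"wx":0,"wy":50,"wz":0},{"x":0.0645,"y":0.0005,"z":0.092,"wx":0,"wy":50,"wz":0},{"x":0.0645,"y":0.0005,"z":0.092,"wx":0,"wy":50,"wz":0},{"x":0.0645,"y":0.0005,"z":0.092,"wx":0,"wy":50,"wz":0},{"x":0.0645,"y":0.0005,"z":0.092,"wx":0,"wy":50,"wz":0},{"x":0.0645,"y":0.0005,"z":0.092,"wx":0,"wy":50,"wz":0},{"x":0.0645,"y":0.0005,"z":0.092,"wx":0,"wy":50,"wz":0},{"x":0.0645,"y":0.0005,"z":0.092,"wx":0,"wy":50,"wz":0}]' 0.03 8
python3 -m handwheel '[{"x":0,"y":0,"z":0,"wx":0,"wy":0,"wz":0},{"x":0,"y":0,"z":0,"wx":0,"wy":0,"wz":0},{"x":0,"y":0,"z":0,"wx":0,"wy":0,"wz":0}]'
python3 go.py -88.3,-1,77.7,-11.75,50,c
```

```text
time: 7.72
position: [0.5132, -0.2715, 0.1256]
tool_rot: [2.809, -0.27, 1.236]
ft_force: [0.9, 0.8, -0.3]
grip_width: 0.345
grip_force: 0.0
time: 7.97
position: [0.5131, -0.2709, 0.1259]
tool_rot: [2.811, -0.268, 1.233]
ft_force: [0.1, -0.6, -0.2]
grip_width: 0.349
grip_force: 0.0
t 7.97 P [ 0.5131 -0.2709  0.1259] case [-125.9    7.3  125.9] F [ 0.1 -0.6 -0.2] grip 30.4 0.0
shift m [-0.0099  0.0098  0.0601] turn [-1.5  2.7  0.2] dist 0.062 rows 2
```

```bash
python3 -c "
from h import *
print(ctrl.get_state()['joint_positions'].round(2))"; python3 go.py -88.3,-1,77.7,-11.75,38,c
```

```text
[ 0.63 -0.12  0.03  2.41 -1.33  0.36  0.07]
t 7.97 P [ 0.5131 -0.2709  0.1259] case [-125.9    7.3  125.9] F [ 0.1 -0.6 -0.2] grip 30.4 0.0
shift m [-0.0099  0.0098  0.0601] turn [-1.5 -9.3  0.3] dist 0.062 rows 2
```

```bash
python3 go.py -108,-1,101,-11.75,40,c; python3 -m handwheel '[{"x":-0.005,"y":0.0095,"z":0.03,"wx":-1.5,"wy":-7.3,"wz":0.3},{"x":-0.005,"y":0.0095,"z":0.03,"wx":-1.5,"wy":-7.3,"wz":0.3},{"x":-0.005,"y":0.0095,"z":0.03,"wx":-1.5,"wy":-7.3,"wz":0.3},{"x":-0.005,"y":0.0095,"z":0.03,"wx":-1.5,"wy":-7.3,"wz":0.3},{"x":-0.005,"y":0.0095,"z":0.03,"wx":-1.5,"wy":-7.3,"wz":0.3}]'
python3 go.py -88.3,-1,77.7,-11.75,40,c
```

```text
t 7.97 P [ 0.5131 -0.2709  0.1259] case [-125.9    7.3  125.9] F [ 0.1 -0.6 -0.2] grip 30.4 0.0
shift m [-0.0062  0.009   0.0298] turn [-1.5 -7.3  0.3] dist 0.032 rows 2
time: 8.38
position: [0.5296, -0.2835, 0.1019]
tool_rot: [2.871, -0.296, 1.047]
ft_force: [-0.0, -0.5, 0.5]
grip_width: 0.345
grip_force: 0.0
t 8.38 P [ 0.5296 -0.2835  0.1019] case [-107.2   -1.7  101.9] F [-0.  -0.5  0.5] grip 30.0 0.0
shift m [-0.0011 -0.0007  0.0307] turn [ 0.  -0.1 -0. ] dist 0.031 rows 1
```

```bash
python3 -m handwheel '[{"x":-0.001,"y":-0.0005,"z":0.015,"wx":0,"wy":0,"wz":0},{"x":-0.001,"y":-0.0005,"z":0.025,"wx":0,"wy":0,"wz":0},{"x":-0.001,"y":-0.0005,"z":0.0305,"wx":0,"wy":0,"wz":0},{"x":-0.001,"y":-0.0005,"z":0.0305,"wx":0,"wy":0,"wz":0}]'
python3 -m handwheel '[{"x":0,"y":0,"z":0,"wx":0,"wy":0,"wz":0},{"x":0,"y":0,"z":0,"wx":0,"wy":0,"wz":0},{"x":0,"y":0,"z":0,"wx":0,"wy":0,"wz":0},{"x":0,"y":0,"z":0,"wx":0,"wy":0,"wz":0},{"x":0,"y":0,"z":0,"wx":0,"wy":0,"wz":0}]' 0 8
python3 go.py; python3 - <<'E'
from h import *
s=snap("scene");b=s["image"][160:205,315:375,::-1];a=snap("top")["image"][170:215,360:420,::-1]
cv2.imwrite("pics/g4.png",np.hstack([cv2.resize(b,(400,300),interpolation=cv2.INTER_CUBIC),cv2.resize(a,(400,300),interpolation=cv2.INTER_CUBIC)]))
E
```

```text
time: 8.72
position: [0.5467, -0.2864, 0.0763]
tool_rot: [2.873, -0.3, 1.045]
ft_force: [0.2, 0.3, -0.2]
grip_width: 0.343
grip_force: 0.0
time: 9.13
position: [0.547, -0.286, 0.0777]
tool_rot: [2.873, -0.297, 1.047]
ft_force: [-2.5, 3.3, 2.9]
grip_width: 0.134
grip_force: 8.0
t 9.13 P [ 0.547  -0.286   0.0777] case [-89.6  -0.6  77.7] F [-2.5  3.3  2.9] grip 11.7 8.0
```

View pics/g4.png

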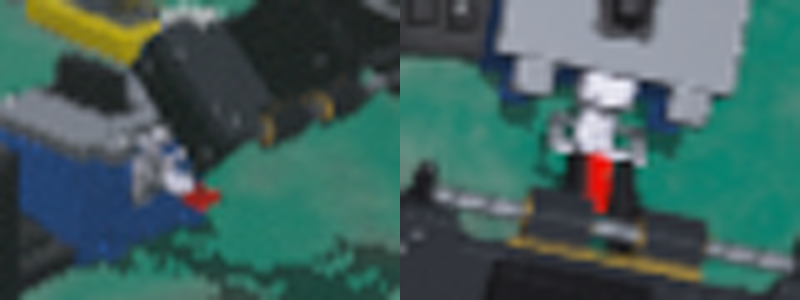

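The picture shows the red tab held between the fingers (top crop (600,180)) at an opening of 11.7 mm. I'll compute the loop's path from the latch kinematics.

```bash
cat > plan.py <<'E'
import sys;from go import *
def kin(L,b):
    a=np.radians(190)-L;b=np.radians(b)
    pin=np.array([-54-10*np.sin(a),50+10*np.cos(a)]);bar=pin+29.5*np.array([-np.sin(b),np.cos(b)])
    c=b+np.radians(30);return bar,bar+20.5*np.array([-np.sin(c),np.cos(c)])
def tcp(L,b,t,off=8):
    bar,G=kin(L,b);t=np.radians(t);return bar,G+off*np.array([np.sin(t),-np.cos(t)])
if __name__=="__main__":
    s,P,Q=st();print(w2case(P).round(1),s["ft_force"].round(1))
    for a in sys.argv[1:]:
        L,b,t=map(float,a.split(","));bar,T=tcp(L,b,t);print(a,"bar",bar.round(1),"tcp",T.round(1),end=" ")
        delta(case2w([T[0],-0.8,T[1]]),-11.75,t)
E
python3 plan.py 1.35,30,40 1.7,22,35 2.05,12,28 2.35,2,20 2.4,-12,12 2.4,-25,6 2.35,-32,2 2.05,-33.5,0 1.75,-34,0
```

```text
[-89.6  -0.6  77.6] [-2.4  3.   3.6]
1.35,30,40 bar [-78.   71.7] tcp [-90.6  75.8] shift m [-0.0019  0.0002  0.0007] turn [ 0.  -0.  -0.1] dist 0.002 rows 1
1.7,22,35 bar [-75.   76.9] tcp [-86.6  83. ] shift m [ 0.0058  0.0002 -0.0022] turn [ 0.  -5.  -0.1] dist 0.006 rows 1
2.05,12,28 bar [-69.7  81.9] tcp [-79.6  90. ] shift m [ 0.0156  0.0002 -0.0031] turn [ -0.  -12.   -0.1] dist 0.016 rows 2
2.35,2,20 bar [-63.3  85.2] tcp [-71.4  95. ] shift m [ 0.0252  0.0001 -0.0017] turn [ -0.  -20.   -0.1] dist 0.025 rows 3
2.4,-12,12 bar [-55.8  84.9] tcp [-60.5  96.6] shift m [0.0346 0.0001 0.0042] turn [ -0.  -28.   -0.1] dist 0.035 rows 4
2.4,-25,6 bar [-49.5  82.8] tcp [-50.4  95.3] shift m [0.0414 0.0001 0.0116] turn [ -0.  -34.   -0.1] dist 0.043 rows 5
2.35,-32,2 bar [-46.6  80.7] tcp [-45.6  93.2] shift m [0.0437 0.0001 0.0163] turn [ -0.  -38.   -0.1] dist 0.047 rows 6
2.05,-33.5,0 bar [-47.3  77.6] tcp [-46.   90.1] shift m [0.0414 0.0001 0.0185] turn [ -0.  -40.   -0.1] dist 0.045 rows 6
1.75,-34,0 bar [-47.5  74.5] tcp [-46.1  87. ] shift m [0.0394 0.0001 0.0208] turn [ -0.  -40.   -0.1] dist 0.045 rows 6
```

```bash
python3 -m handwheel '[{"x":0.0035,"y":0,"z":-0.001,"wx":0,"wy":-2.5,"wz":0},{"x":0.0065,"y":0,"z":-0.0025,"wx":0,"wy":-5,"wz":0},{"x":0.0115,"y":0,"z":-0.003,"wx":0,"wy":-8.5,"wz":0},{"x":0.0165,"y":0,"z":-0.0035,"wx":0,"wy":-12,"wz":0},{"x":0.021,"y":0,"z":-0.003,"wx":0,"wy":-16,"wz":0},{"x":0.0255,"y":0,"z":-0.002,"wx":0,"wy":-20,"wz":0},{"x":0.0255,"y":0,"z":-0.002,"wx":0,"wy":-20,"wz":0}]'
python3 plan.py 2.35,2,20 2.4,-12,12 2.4,-25,6 2.35,-32,2 2.05,-33.5,0 1.75,-34,0
python3 - <<'E'
from h import *
s=snap("scene");b=s["image"][160:205,315:375,::-1];a=snap("top")["image"][170:215,360:420,::-1]
cv2.imwrite("pics/g5.png",np.hstack([cv2.resize(b,(400,300),interpolation=cv2.INTER_CUBIC),cv2.resize(a,(400,300),interpolation=cv2.INTER_CUBIC)]))
im=s["image"][170:200,325:360].astype(int)
m=((im[...,0]>1.35*im[...,1])&(im[...,0]>1.35*im[...,2])&(im[...,0]>70))
for px in np.argwhere(m): print(px[::-1]+[325,170],onmid(s,px[1]+325,px[0]+170,4).round(0)[[0,2]],end=" ")
print()
for L in (1.35,1.7,2.0,2.35): print(L,np.round(proj(s,case2w([-54-36*np.sin(L),3,50-36*np.cos(L)])),1))
E
```

```text
time: 9.82
position: [0.5685, -0.2901, 0.0963]
tool_rot: [3.042, -0.312, 0.538]
ft_force: [1.1, -0.3, -4.2]
grip_width: 0.134
grip_force: 8.0
[-67.8  -0.2  96.3] [ 1.1 -0.3 -4.2]
2.35,2,20 bar [-63.3  85.2] tcp [-71.4  95. ] shift m [-0.0038  0.0006 -0.0001] turn [ 0.  -0.1  0.1] dist 0.004 rows 1
2.4,-12,12 bar [-55.8  84.9] tcp [-60.5  96.6] shift m [0.007  0.0006 0.0022] turn [ 0.  -8.1  0.1] dist 0.007 rows 2
2.4,-25,6 bar [-49.5  82.8] tcp [-50.4  95.3] shift m [0.016  0.0006 0.0069] turn [  0.  -14.1   0.1] dist 0.017 rows 2
2.35,-32,2 bar [-46.6  80.7] tcp [-45.6  93.2] shift m [0.0198 0.0006 0.0105] turn [  0.  -18.1   0.1] dist 0.022 rows 3
2.05,-33.5,0 bar [-47.3  77.6] tcp [-46.   90.1] shift m [0.0183 0.0006 0.0133] turn [  0.  -20.1   0.1] dist 0.023 rows 3
1.75,-34,0 bar [-47.5  74.5] tcp [-46.1  87. ] shift m [0.0172 0.0006 0.0162] turn [  0.  -20.1   0.1] dist 0.024 rows 3
[344 173] [-87. 111.] [343 174] [-83. 105.] [344 174] [-88. 107.] [343 175] [-83. 101.] [342 177] [-78.  91.] [340 178] [-68.  84.] [341 178] [-73.  86.] [344 183] [-90.  70.] [345 183] [-95.  71.] [346 183] [-100.   73.] [347 183] [-105.   75.] [343 184] [-85.  64.] [344 184] [-90.  66.] [345 184] [-95.  67.] [346 184] [-100.   69.] [347 184] [-106.   71.] [342 185] [-80.  58.] [343 185] [-85.  60.] [344 185] [-90.  61.] [345 185] [-96.  63.] 
1.35 [343.7 189.3]
1.7 [344.  186.4]
2.0 [343.5 183.8]
2.35 [342.3 180.9]
```

View pics/g5.png

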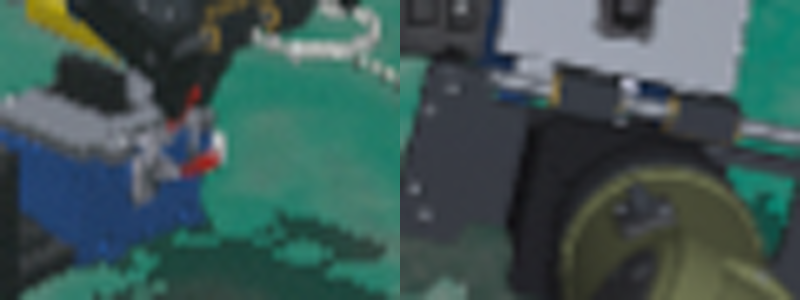

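The picture shows the lever raised to about 2.0 rad and the tab leaning about 37 degrees (end at crop (193,95)), at the edge of the pads. I'll regrip it squarely along its length.

```bash
python3 -m handwheel '[{"x":0,"y":0,"z":0,"wx":0,"wy":0,"wz":0},{"x":0,"y":0,"z":0,"wx":0,"wy":0,"wz":0},{"x":0,"y":0,"z":0,"wx":0,"wy":0,"wz":0}]' 0.026
python3 - <<'E'
from h import *
s=snap("scene")
im=s["image"][170:200,325:360].astype(int)
m=((im[...,0]>1.35*im[...,1])&(im[...,0]>1.35*im[...,2])&(im[...,0]>70))
print("\n".join("".join("#" if a else "." for a in r) for r in m[:18]))
E
python3 go.py -74.5,-0.8,91.4,-11.75,34,c
```

```text
time: 10.17
position: [0.5637, -0.2915, 0.0953]
tool_rot: [3.041, -0.319, 0.538]
ft_force: [-0.2, -0.1, -0.3]
grip_width: 0.26
grip_force: 0.0
...................................
...................................
...................................
...................................
...................#...............
...................#...............
..................#................
..................#................
...................................
...................................
...................................
...................................
...................................
...................####............
...................####............
.................#####.............
.................#.................
...................................
t 10.22 P [ 0.5639 -0.2915  0.0954] case [-72.   -2.5  95.4] F [-1.  -0.1 -0.3] grip 23.7 0.0
shift m [-0.0037 -0.0017  0.0029] turn [ 0.1 13.9 -0.2] dist 0.005 rows 2
```

```bash
python3 go.py -74.5,0,91.4,-11.75,34,c;  python3 -m handwheel '[{"x":-0.004,"y":-0.0025,"z":-0.002,"wx":0,"wy":7,"wz":0},{"x":-0.004,"y":-0.0025,"z":0,"wx":0,"wy":14,"wz":0},{"x":-0.004,"y":-0.0025,"z":0.003,"wx":0,"wy":14,"wz":0},{"x":-0.004,"y":-0.0025,"z":0.003,"wx":0,"wy":14,"wz":0},{"x":-0.004,"y":-0.0025,"z":0.003,"wx":0,"wy":14,"wz":0}]'; python3 go.py -74.5,0,91.4,-11.75,34,c
python3 - <<'E'
from h import *
s=snap("scene")
im=s["image"][170:200,325:360].astype(int)
m=((im[...,0]>1.35*im[...,1])&(im[...,0]>1.35*im[...,2])&(im[...,0]>70))
print("\n".join("".join("#" if a else "." for a in r) for r in m[:18]))
E
```

```text
t 10.22 P [ 0.5639 -0.2915  0.0954] case [-72.   -2.5  95.4] F [-1.  -0.1 -0.3] grip 23.7 0.0
shift m [-0.0037 -0.0025  0.0029] turn [ 0.1 13.9 -0.2] dist 0.005 rows 2
time: 10.63
position: [0.5619, -0.2882, 0.0912]
tool_rot: [2.931, -0.308, 0.896]
ft_force: [-0.2, 0.1, -0.4]
grip_width: 0.296
grip_force: 0.0
t 10.63 P [ 0.5619 -0.2882  0.0912] case [-74.7   0.3  91.2] F [-0.2  0.1 -0.4] grip 25.7 0.0
shift m [ 0.0002  0.0003 -0.0001] turn [ 0.1 -0.  -0.2] dist 0.0 rows 1
...................................
...................................
...................................
...................................
...................................
...................................
...................................
...................................
...................................
...................................
...................................
...................................
...................................
...................####............
..................#####............
.................#####.............
.................#.................
...................................
```

```bash
python3 -m handwheel '[{"x":0,"y":0,"z":0,"wx":0,"wy":0,"wz":0},{"x":0,"y":0,"z":0,"wx":0,"wy":0,"wz":0},{"x":0,"y":0,"z":0,"wx":0,"wy":0,"wz":0},{"x":0,"y":0,"z":0,"wx":0,"wy":0,"wz":0},{"x":0,"y":0,"z":0,"wx":0,"wy":0,"wz":0}]' 0 15
sed -i 's/t=np.radians(t);return/t=np.radians(b+30);return/; s/off=8)/off=8.5)/' plan.py
python3 plan.py 2.0,7,34 2.2,0,27 2.4,-6,21 2.45,-14,13 2.45,-22,5 2.4,-29,-2 2.3,-32,-5 2.05,-33,-6 1.75,-34,-7
```

```text
time: 11.1
position: [0.5633, -0.2886, 0.0919]
tool_rot: [2.93, -0.306, 0.899]
ft_force: [-0.7, -1.7, 2.0]
grip_width: 0.13
grip_force: 15.0
[-73.2   0.2  91.9] [-0.7 -1.7  2. ]
2.0,7,34 bar [-67.3  81.8] tcp [-74.5  91.4] shift m [-0.0014  0.001  -0.0003] turn [ 0.1 -0.1 -0.1] dist 0.002 rows 1
2.2,0,27 bar [-63.   83.9] tcp [-69.   94.3] shift m [0.0048 0.001  0.0004] turn [ 0.1 -7.1 -0.1] dist 0.005 rows 1
2.4,-6,21 bar [-58.8  85.4] tcp [-63.7  96.4] shift m [0.0104 0.001  0.0016] turn [  0.1 -13.1  -0.1] dist 0.011 rows 2
2.45,-14,13 bar [-54.5  85.1] tcp [-57.8  96.6] shift m [0.0154 0.001  0.0047] turn [  0.1 -21.1  -0.1] dist 0.016 rows 3
2.45,-22,5 bar [-50.6  83.8] tcp [-52.2  95.7] shift m [0.0195 0.0009 0.0086] turn [  0.1 -29.1  -0.2] dist 0.021 rows 5
2.4,-29,-2 bar [-47.6  81.9] tcp [-47.8  93.9] shift m [0.0221 0.0009 0.0126] turn [  0.1 -36.1  -0.2] dist 0.025 rows 6
2.3,-32,-5 bar [-46.9  80.3] tcp [-46.4  92.3] shift m [0.0224 0.0009 0.0147] turn [  0.1 -39.1  -0.2] dist 0.027 rows 6
2.05,-33,-6 bar [-47.5  77.7] tcp [-46.8  89.7] shift m [0.0206 0.0009 0.0166] turn [  0.1 -40.1  -0.2] dist 0.026 rows 6
1.75,-34,-7 bar [-47.5  74.5] tcp [-46.7  86.5] shift m [0.0189 0.0009 0.0193] turn [  0.1 -41.1  -0.2] dist 0.027 rows 6
```

```bash
python3 -m handwheel '[{"x":0.003,"y":0,"z":0.0002,"wx":0,"wy":-3.5,"wz":0},{"x":0.006,"y":0,"z":0.0004,"wx":0,"wy":-7,"wz":0},{"x":0.0115,"y":0,"z":0.0014,"wx":0,"wy":-13,"wz":0},{"x":0.014,"y":0,"z":0.003,"wx":0,"wy":-17,"wz":0},{"x":0.0165,"y":0,"z":0.0045,"wx":0,"wy":-21,"wz":0},{"x":0.0185,"y":0,"z":0.006,"wx":0,"wy":-25,"wz":0},{"x":0.0205,"y":0,"z":0.008,"wx":0,"wy":-29,"wz":0},{"x":0.022,"y":0,"z":0.01,"wx":0,"wy":-32.5,"wz":0},{"x":0.0235,"y":0,"z":0.0125,"wx":0,"wy":-36,"wz":0},{"x":0.0235,"y":0,"z":0.0125,"wx":0,"wy":-36,"wz":0}]'
python3 plan.py 2.4,-29,-2 2.3,-32,-5 2.05,-33,-6 1.75,-34,-7
cat > red.py <<'E'
from h import *
s=snap("scene")
im=s["image"][164:200,325:360].astype(int)
m=((im[...,0]>1.35*im[...,1])&(im[...,0]>1.35*im[...,2])&(im[...,0]>70))
print("\n".join("".join("#" if a else "." for a in r) for r in m[:34]))
n,L,stt,ce=cv2.connectedComponentsWithStats(m.astype(np.uint8),connectivity=8)
print([(c+[325,164]).round(1).tolist()+[int(q[4])] for c,q in zip(ce[1:],stt[1:])])
for L in (1.35,1.7,2.0,2.35,2.6): print(L,np.round(proj(s,case2w([-54-36*np.sin(L),3,50-36*np.cos(L)])),1),end=" ")
E
python3 red.py
```

```text
time: 11.93
position: [0.5896, -0.2939, 0.0923]
tool_rot: [-3.122, 0.323, 0.06]
ft_force: [-2.6, -3.0, 1.7]
grip_width: 0.136
grip_force: 15.0
[-46.4   0.4  92.3] [-2.6 -3.   1.7]
2.4,-29,-2 bar [-47.6  81.9] tcp [-47.8  93.9] shift m [-0.0015  0.0012 -0.0015] turn [ 0.1  0.2 -0.1] dist 0.002 rows 1
2.3,-32,-5 bar [-46.9  80.3] tcp [-46.4  92.3] shift m [-0.      0.0012  0.0001] turn [ 0.1 -2.8 -0.1] dist 0.001 rows 1
2.05,-33,-6 bar [-47.5  77.7] tcp [-46.8  89.7] shift m [-0.0003  0.0012  0.0026] turn [ 0.1 -3.8 -0.1] dist 0.003 rows 1
1.75,-34,-7 bar [-47.5  74.5] tcp [-46.7  86.5] shift m [-0.      0.0012  0.0059] turn [ 0.1 -4.8 -0.1] dist 0.006 rows 1
...................................
...................................
...................................
...................................
...................................
...................................
...................................
.............#.....................
.............#.....................
.............#.....................
.............#.....................
.............#.....................
..
[... 220 characters left out ...]
...........###...............
.................##................
...................................
...................................
...................................
...................................
...................................
...................................
...................................
...................................
...................................
...................................
...................................
...................................
...................................
...................................
[[337.5, 175.1, 11], [343.5, 181.2, 13]]
1.35 [343.7 189.3] 1.7 [344.  186.4] 2.0 [343.5 183.8] 2.35 [342.3 180.9] 2.6 [341. 179.]
```

```bash
python3 -m handwheel '[{"x":-0.0003,"y":0.0005,"z":0.0013,"wx":0,"wy":-2,"wz":0},{"x":-0.0005,"y":0.0005,"z":0.0026,"wx":0,"wy":-3.5,"wz":0},{"x":-0.0005,"y":0.0005,"z":0.004,"wx":0,"wy":-4,"wz":0},{"x":-0.0005,"y":0.0005,"z":0.005,"wx":0,"wy":-4.5,"wz":0},{"x":-0.0005,"y":0.0005,"z":0.006,"wx":0,"wy":-4.5,"wz":0},{"x":-0.0005,"y":0.0005,"z":0.0065,"wx":0,"wy":-4.5,"wz":0},{"x":-0.0005,"y":0.0005,"z":0.0065,"wx":0,"wy":-4.5,"wz":0}]'
python3 plan.py 1.75,-34,-7; python3 red.py
```

```text
time: 12.57
position: [0.5881, -0.2937, 0.088]
tool_rot: [-3.109, 0.324, 0.172]
ft_force: [3.5, -2.0, 4.7]
grip_width: 0.131
grip_force: 15.0
[-47.9   0.2  88. ] [ 3.5 -2.   4.7]
1.75,-34,-7 bar [-47.5  74.5] tcp [-46.7  86.5] shift m [0.0014 0.001  0.0013] turn [-0.  -0.7 -0.1] dist 0.002 rows 1
...................................
...................................
...................................
...................................
...................................
...................................
...................................
...................................
.............#.....................
.............#.....................
.............#.....................
.............#.....................
.............#.....................
.............#.....................
...........###.....................
............#......................
...................................
...................................
...................................
...................................
....................###............
..................#####............
.................#####.............
...................................
...................................
...................................
...................................
...................................
...................................
...................................
...................................
...................................
...................................
...................................
[[337.6, 176.0, 10], [344.8, 185.2, 13]]
1.35 [343.7 189.3] 1.7 [344.  186.4] 2.0 [343.5 183.8] 2.35 [342.3 180.9] 2.6 [341. 179.]
```

```bash
python3 -m handwheel '[{"x":0.001,"y":0,"z":0.001,"wx":0,"wy":0,"wz":0},{"x":0.0015,"y":0,"z":0.002,"wx":0,"wy":0,"wz":0},{"x":0.0015,"y":0,"z":0.003,"wx":0,"wy":0,"wz":0},{"x":0.0015,"y":0,"z":0.003,"wx":0,"wy":0,"wz":0}]'
python3 plan.py 1.75,-34,-7; python3 red.py | tail -2
```

```text
time: 12.95
position: [0.589, -0.2939, 0.0864]
tool_rot: [-3.109, 0.324, 0.174]
ft_force: [-0.9, 0.1, 12.8]
grip_width: 0.138
grip_force: 15.0
[-46.9   0.2  86.4] [-0.9  0.1 12.8]
1.75,-34,-7 bar [-47.5  74.5] tcp [-46.7  86.5] shift m [ 0.0003  0.001  -0.0001] turn [-0.  -0.6 -0.1] dist 0.001 rows 1
[[337.6, 176.3, 11], [345.1, 186.2, 11]]
1.35 [343.7 189.3] 1.7 [344.  186.4] 2.0 [343.5 183.8] 2.35 [342.3 180.9] 2.6 [341. 179.]
```

```bash
python3 -m handwheel '[{"x":0,"y":0,"z":-0.0015,"wx":0,"wy":0,"wz":0},{"x":0,"y":0,"z":-0.0015,"wx":0,"wy":0,"wz":0}]'; python3 -m handwheel '[{"x":0,"y":0,"z":0,"wx":0,"wy":0,"wz":0},{"x":0,"y":0,"z":0,"wx":0,"wy":0,"wz":0},{"x":0,"y":0,"z":0,"wx":0,"wy":0,"wz":0},{"x":0,"y":0,"z":0,"wx":0,"wy":0,"wz":0}]' 0.03
python3 -m handwheel '[{"x":0,"y":0,"z":-0.01,"wx":0,"wy":0,"wz":0},{"x":0,"y":0,"z":-0.03,"wx":0,"wy":0,"wz":0},{"x":0,"y":0,"z":-0.06,"wx":0,"wy":0,"wz":0},{"x":-0.03,"y":0,"z":-0.08,"wx":0,"wy":0,"wz":0},{"x":-0.07,"y":0,"z":-0.08,"wx":0,"wy":7,"wz":0},{"x":-0.11,"y":0,"z":-0.08,"wx":0,"wy":14,"wz":0},{"x":-0.15,"y":0,"z":-0.08,"wx":0,"wy":21,"wz":0},{"x":-0.15,"y":0,"z":-0.08,"wx":0,"wy":27,"wz":0},{"x":-0.15,"y":0,"z":-0.08,"wx":0,"wy":27,"wz":0}]' 0.03
python3 red.py; python3 - <<'E'
from h import *
s=snap("scene");b=s["image"][155:200,310:370,::-1];d=snap("top");a=d["image"][165:210,360:420,::-1]
cv2.imwrite("pics/g6.png",np.hstack([cv2.resize(b,(400,300),interpolation=cv2.INTER_CUBIC),cv2.resize(a,(400,300),interpolation=cv2.INTER_CUBIC)]))
for n,p in (("bar in groove",[-47.5,6,74.5]),("tab end",[-45.5,6,105.4])): print(n,np.round(proj(s,case2w(p)),1),np.round(proj(d,case2w(p)),1))
E
python3 go.py
```

```text
time: 13.17
position: [0.5888, -0.2938, 0.0865]
tool_rot: [-3.108, 0.324, 0.176]
ft_force: [0.2, -2.0, 8.7]
grip_width: 0.135
grip_force: 15.0
time: 13.5
position: [0.588, -0.2925, 0.0842]
tool_rot: [-3.106, 0.323, 0.18]
ft_force: [-0.4, 0.1, -0.7]
grip_width: 0.312
grip_force: 0.0
time: 14.25
position: [0.4424, -0.2621, 0.1779]
tool_rot: [3.042, -0.324, 0.547]
ft_force: [-0.4, 0.5, -2.6]
grip_width: 0.344
grip_force: 0.0
...................................
...................................
...................................
...................................
...................................
...................................
...................................
...................................
...........###.....................
...........###.....................
...........###.....................
...........###.....................
...........###.....................
...........###.....................
...........###.....................
...................................
...................................
...................................
...................................
...................................
.....................##............
..................#####............
..................#####............
..................###..............
...................................
...................................
...................................
...................................
...................................
...................................
...................................
...................................
...................................
...................................
[[337.0, 175.0, 21], [345.0, 185.6, 15]]
1.35 [343.7 189.3] 1.7 [344.  186.4] 2.0 [343.5 183.8] 2.35 [342.3 180.9] 2.6 [341. 179.] bar in groove [335.8 178.9] [389. 182.]
tab end [335.7 171.5] [390.8 180.2]
t 14.4 P [ 0.4519 -0.2649  0.1836] case [-187.     0.7  183.6] F [0.3 0.4 0.8] grip 29.9 0.0
```

View pics/g6.png

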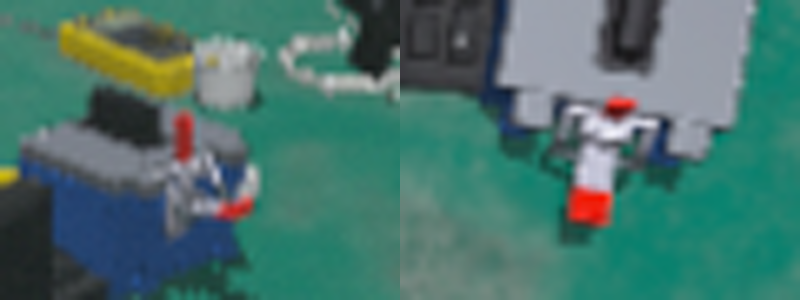

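The tab stands upright at the groove (scene (337,172–178), top (393,181); predicted (336,172–179) and (392,180)), the bar spans the keeper, and the lever rests open at about 1.75 rad. Next is the lever push.

```bash
cat > push.py <<'E'
from plan import *
import sys
t=float(sys.argv[1]);tx=np.array([np.cos(np.radians(t)),np.sin(np.radians(t))])
for a in sys.argv[2:]:
    L,r=map(float,a.split(","));u=np.array([-np.sin(L),-np.cos(L)]);c=np.array([np.cos(L),-np.sin(L)])
    T=np.array([-54,50])+r*u-(2.5+9.5*abs(tx@c))*c;print(a,T.round(1),end=" ");delta(case2w([T[0],0,T[1]]),-11.75,t)
E
python3 go.py; python3 push.py 38 2.3,29 1.75,27
```

```text
t 14.4 P [ 0.4519 -0.2649  0.1836] case [-187.     0.7  183.6] F [0.3 0.4 0.8] grip 29.9 0.0
2.3,29 [-67.7  78.2] shift m [0.0744 0.0003 0.1407] turn [ 0.1 17.3 -0.1] dist 0.159 rows 4
1.75,27 [-78.9  64.2] shift m [0.0591 0.0003 0.1498] turn [ 0.1 17.3 -0.1] dist 0.161 rows 4
```

```bash
python3 go.py -90,0,85,-11.75,38,c; python3 -m handwheel '[{"x":0.03,"y":0,"z":0.02,"wx":0,"wy":7,"wz":0},{"x":0.06,"y":0,"z":0.05,"wx":0,"wy":14,"wz":0},{"x":0.06,"y":0,"z":0.08,"wx":0,"wy":17.3,"wz":0},{"x":0.06,"y":0,"z":0.11,"wx":0,"wy":17.3,"wz":0},{"x":0.06,"y":0,"z":0.125,"wx":0,"wy":17.3,"wz":0},{"x":0.06,"y":0,"z":0.125,"wx":0,"wy":17.3,"wz":0},{"x":0.06,"y":0,"z":0.125,"wx":0,"wy":17.3,"wz":0},{"x":0.06,"y":0,"z":0.125,"wx":0,"wy":17.3,"wz":0}]' 0
python3 go.py; python3 push.py 38 1.75,27 1.55,28 1.3,30 1.1,31 0.87,32 0.7,34 0.55,36 0.4,37 0.3,37 0.2,37
```

```text
t 14.4 P [ 0.4519 -0.2649  0.1836] case [-187.     0.7  183.6] F [0.3 0.4 0.8] grip 29.9 0.0
shift m [0.056  0.0004 0.1265] turn [ 0.1 17.3 -0.1] dist 0.138 rows 4
time: 15.07
position: [0.5522, -0.2861, 0.0879]
tool_rot: [2.893, -0.299, 0.995]
ft_force: [-0.2, 0.1, -0.4]
grip_width: 0.006
grip_force: 0.0
t 15.07 P [ 0.5522 -0.2861  0.0879] case [-84.6   0.4  87.9] F [-0.2  0.1 -0.4] grip 0.5 0.0
1.75,27 [-78.9  64.2] shift m [-0.01    0.0004  0.0222] turn [ 0.1  0.1 -0. ] dist 0.024 rows 1
1.55,28 [-82.2  57.6] shift m [-0.0167  0.0004  0.0254] turn [ 0.1  0.1 -0. ] dist 0.03 rows 1
1.3,30 [-84.5  47.9] shift m [-0.0246  0.0004  0.0316] turn [ 0.1  0.1 -0. ] dist 0.04 rows 1
1.1,31 [-83.6  39.8] shift m [-0.0288  0.0004  0.0385] turn [ 0.1  0.1 -0. ] dist 0.048 rows 2
0.87,32 [-80.3  31.5] shift m [-0.0313  0.0003  0.0471] turn [ 0.1  0.1 -0. ] dist 0.057 rows 2
0.7,34 [-79.3  26.9] shift m [-0.0334  0.0003  0.0514] turn [ 0.1  0.1 -0. ] dist 0.061 rows 2
0.55,36 [-77.8  22.4] shift m [-0.035   0.0003  0.0559] turn [ 0.1  0.1 -0. ] dist 0.066 rows 2
0.4,37 [-75.   18.7] shift m [-0.035   0.0003  0.0605] turn [ 0.1  0.1 -0. ] dist 0.07 rows 2
0.3,37 [-72.5  17. ] shift m [-0.0341  0.0003  0.0633] turn [ 0.1  0.1 -0. ] dist 0.072 rows 2
0.2,37 [-69.9  15.5] shift m [-0.0329  0.0003  0.0662] turn [ 0.1  0.1 -0. ] dist 0.074 rows 2
```

```bash
python3 -m handwheel '[{"x":-0.01,"y":0,"z":0.018,"wx":0,"wy":0,"wz":0},{"x":-0.01,"y":0,"z":0.022,"wx":0,"wy":0,"wz":0},{"x":-0.0135,"y":0,"z":0.024,"wx":0,"wy":0,"wz":0},{"x":-0.0167,"y":0,"z":0.0255,"wx":0,"wy":0,"wz":0},{"x":-0.021,"y":0,"z":0.0285,"wx":0,"wy":0,"wz":0},{"x":-0.0246,"y":0,"z":0.0315,"wx":0,"wy":0,"wz":0},{"x":-0.0246,"y":0,"z":0.0315,"wx":0,"wy":0,"wz":0}]'
python3 red.py;python3 go.py; python3 push.py 38  1.3,30 1.1,31 0.87,32 0.7,34 0.55,36 0.4,37 0.3,37 0.2,37
```

```text
time: 15.65
position: [0.5531, -0.2865, 0.05]
tool_rot: [2.89, -0.3, 1.0]
ft_force: [3.9, -0.7, 0.7]
grip_width: 0.004
grip_force: 1.9
...................................
...................................
...................................
...................................
...................................
...................................
...................................
...................................
...................................
...................................
...................................
...................................
...................................
...................................
...................................
...................................
...................................
...................................
...................................
...................................
...................................
...................................
...................................
...................................
...................................
.....................##............
....................###......
[... 521 characters left out ...]
[ 0.1 -0.2 -0.1] dist 0.002 rows 1
1.1,31 [-83.6  39.8] shift m [-0.0063  0.0002  0.0081] turn [ 0.1 -0.2 -0.1] dist 0.01 rows 1
0.87,32 [-80.3  31.5] shift m [-0.0088  0.0002  0.0166] turn [ 0.1 -0.2 -0.1] dist 0.019 rows 1
0.7,34 [-79.3  26.9] shift m [-0.0109  0.0001  0.0209] turn [ 0.1 -0.2 -0.1] dist 0.024 rows 1
0.55,36 [-77.8  22.4] shift m [-0.0125  0.0001  0.0254] turn [ 0.1 -0.2 -0.1] dist 0.028 rows 1
0.4,37 [-75.   18.7] shift m [-0.0126  0.0001  0.03  ] turn [ 0.1 -0.2 -0.1] dist 0.033 rows 1
0.3,37 [-72.5  17. ] shift m [-0.0117  0.0001  0.0329] turn [ 0.1 -0.2 -0.1] dist 0.035 rows 1
0.2,37 [-69.9  15.5] shift m [-0.0106  0.0001  0.0357] turn [ 0.1 -0.2 -0.1] dist 0.037 rows 1
```

```bash
python3 -m handwheel '[{"x":-0.002,"y":0,"z":0.004,"wx":0,"wy":0,"wz":0},{"x":-0.004,"y":0,"z":0.008,"wx":0,"wy":0,"wz":0},{"x":-0.006,"y":0,"z":0.0125,"wx":0,"wy":0,"wz":0},{"x":-0.007,"y":0,"z":0.017,"wx":0,"wy":0,"wz":0},{"x":-0.008,"y":0,"z":0.0215,"wx":0,"wy":0,"wz":0},{"x":-0.0095,"y":0,"z":0.026,"wx":0,"wy":0,"wz":0},{"x":-0.0095,"y":0,"z":0.026,"wx":0,"wy":0,"wz":0}]'
python3 red.py | tail -2;python3 go.py; python3 push.py 38 0.55,36 0.4,37 0.3,37 0.2,37
```

```text
time: 16.28
position: [0.5597, -0.2879, 0.0218]
tool_rot: [2.892, -0.301, 0.996]
ft_force: [-0.3, 0.9, 0.2]
grip_width: 0.005
grip_force: 0.1
[[340.5, 175.0, 6]]
1.35 [343.7 189.3] 1.7 [344.  186.4] 2.0 [343.5 183.8] 2.35 [342.3 180.9] 2.6 [341. 179.] t 16.33 P [ 0.559  -0.2876  0.0213] case [-77.6   0.3  21.3] F [-0.4 -0.6  0.2] grip 0.4 0.0
0.55,36 [-77.8  22.4] shift m [ 0.0005  0.0003 -0.001 ] turn [ 0.1  0.  -0.1] dist 0.001 rows 1
0.4,37 [-75.   18.7] shift m [0.0005 0.0003 0.0036] turn [ 0.1  0.  -0.1] dist 0.004 rows 1
0.3,37 [-72.5  17. ] shift m [0.0014 0.0003 0.0065] turn [ 0.1  0.  -0.1] dist 0.007 rows 1
0.2,37 [-69.9  15.5] shift m [0.0025 0.0003 0.0093] turn [ 0.1  0.  -0.1] dist 0.01 rows 1
```

```bash
python3 -m handwheel '[{"x":-0.02,"y":0,"z":-0.02,"wx":0,"wy":0,"wz":0},{"x":-0.02,"y":0,"z":-0.05,"wx":0,"wy":0,"wz":0},{"x":-0.02,"y":0,"z":-0.08,"wx":0,"wy":0,"wz":0},{"x":-0.02,"y":0,"z":-0.1,"wx":0,"wy":0,"wz":0},{"x":-0.02,"y":0,"z":-0.1,"wx":0,"wy":0,"wz":0}]'
sed -i 's/\[164:200,325:360\]/[164:210,322:360]/; s/+\[325,164\]/+[322,164]/;s/m\[:34\]/m/' red.py; python3 red.py; python3 go.py; python3 - <<'E'
from h import *
d=snap("top");im=d["image"][172:210,376:402].astype(int)
m=((im[...,0]>1.35*im[...,1])&(im[...,0]>1.35*im[...,2])&(im[...,0]>70))
print("\n".join(str(172+k)+"".join("#" if a else "." for a in r) for k,r in enumerate(m)))
E
```

```text
time: 16.75
position: [0.4818, -0.2727, 0.0905]
tool_rot: [2.889, -0.301, 0.997]
ft_force: [0.1, -1.1, 0.1]
grip_width: 0.006
grip_force: 0.0
......................................
......................................
......................................
......................................
......................................
......................................
......................................
......................................
......................................
......................................
..................##..................
.................###..................
.................###..................
................###...................
................##....................
................##....................
......................................
......................................
......................................
......................................
......................................
......................................
......................................
......................................
......................
[... 1501 characters left out ...]
###.......
187...............####.......
188..........................
189..........................
190.........####.............
191.........#####............
192........######............
193........######............
194...........###............
195..........................
196..........................
197..........................
198..........................
199..........................
200..........................
201..........................
202..........................
203..........................
204..........................
205..........................
206..........................
207..........................
208..........................
209..........................
```

```bash
python3 - <<'E'
from h import *
s=snap("scene");d=snap("top")
def show(n,bar,lean):
    bar=np.array(bar);l=np.radians(lean);e=bar+31*np.array([-np.sin(l),np.cos(l)])
    for q in (bar,e): print(n,q.round(1),np.round(proj(s,case2w([q[0],3,q[1]])),1),np.round(proj(d,case2w([q[0],0,q[1]])),1))
show("ref hooked L1.75",[-47.5,74.5],-4)
show("hooked",[-47.5,74.5],13);show("fallen",[-58.5,70.2],31);show("lip",[-54.5,79.5],25)
for L in(0,.2,.4,.55,.7,.9): print(L,np.round(proj(s,case2w([-54-36*np.sin(L),3,50-36*np.cos(L)])),1),np.round(proj(d,case2w([-54-36*np.sin(L),0,50-36*np.cos(L)])),1))
E
```

```text
ref hooked L1.75 [-47.5  74.5] [336.3 178.7] [391.  182.4]
ref hooked L1.75 [-45.3 105.4] [336.2 171.3] [392.8 180.5]
hooked [-47.5  74.5] [336.3 178.7] [391.  182.4]
hooked [-54.5 104.7] [337.9 172.1] [392.2 183.6]
fallen [-58.5  70.2] [338.3 180.5] [390.1 186. ]
fallen [-74.5  96.8] [341.5 175.4] [390.5 190.4]
lip [-54.5  79.5] [337.6 178. ] [390.8 184.5]
lip [-67.6 107.6] [340.4 172.3] [391.6 187.8]
0 [336.9 193. ] [387.5 186.4]
0.2 [338.2 193.4] [387.1 188.6]
0.4 [339.5 193.4] [386.9 190.6]
0.55 [340.4 193.3] [386.7 192.1]
0.7 [341.2 192.9] [386.6 193.3]
0.9 [342.2 192.1] [386.6 194.8]
```

```bash
python3 - <<'E'
from h import *
g=cv2.imread("pics/g6.png")
s=snap("scene");b=s["image"][155:200,310:370,::-1];d=snap("top");a=d["image"][165:210,360:420,::-1]
n=np.hstack([cv2.resize(b,(400,300),interpolation=cv2.INTER_CUBIC),cv2.resize(a,(400,300),interpolation=cv2.INTER_CUBIC)])
G=lambda i:cv2.cvtColor(i,cv2.COLOR_BGR2GRAY).astype(np.float32)
def ph(x0,x1,y0,y1,nm):
    A,B=G(g)[y0:y1,x0:x1],G(n)[y0:y1,x0:x1];print(nm,np.round(cv2.phaseCorrelate(A,B,cv2.createHanningWindow((x1-x0,y1-y0),cv2.CV_32F)),2),"absdiff",np.abs(A-B).mean().round(1))
ph(590,670,0,75,"top handle");ph(490,560,60,160,"top left bumper+edge");ph(650,760,0,170,"top right edge")
ph(75,165,80,160,"scene handle");ph(20,160,110,260,"scene case");ph(190,270,110,170,"scene lid front right")
# keeper / bar area brightness map in top view now
im=d["image"][176:200,380:402].mean(-1).astype(int)
for k,r in enumerate(im): print(176+k," ".join(f"{v:3d}" for v in r))
E
```

```text
Traceback (most recent call last):
ValueError: setting an array element with a sequence. The requested array has an inhomogeneous shape after 1 dimensions. The detected shape was (2,) + inhomogeneous part.
```

```bash
python3 - <<'E'
from h import *
g=cv2.imread("pics/g6.png")
s=snap("scene");b=s["image"][155:200,310:370,::-1];d=snap("top");a=d["image"][165:210,360:420,::-1]
n=np.hstack([cv2.resize(b,(400,300),interpolation=cv2.INTER_CUBIC),cv2.resize(a,(400,300),interpolation=cv2.INTER_CUBIC)])
G=lambda i:cv2.cvtColor(i,cv2.COLOR_BGR2GRAY).astype(np.float32)
def ph(x0,x1,y0,y1,nm):
    A,B=G(g)[y0:y1,x0:x1].copy(),G(n)[y0:y1,x0:x1].copy();p,r=cv2.phaseCorrelate(A,B,cv2.createHanningWindow((x1-x0,y1-y0),cv2.CV_32F));print(nm,np.round(p,2),round(r,2),"absdiff",np.abs(A-B).mean().round(1))
ph(590,670,0,75,"top handle");ph(490,560,60,160,"top left bumper+edge");ph(650,760,0,170,"top right edge")
ph(75,165,80,160,"scene handle");ph(20,160,110,260,"scene case");ph(190,270,110,170,"scene lid front right")
im=d["image"][176:200,380:402].mean(-1).astype(int)
for k,r in enumerate(im): print(176+k," ".join(f"{v:3d}" for v in r))
# before-push, same crop from g6
o=cv2.resize(g[:,400:],(60,45),interpolation=cv2.INTER_AREA).mean(-1).astype(int)[11:35,20:42]
print("before")
for k,r in enumerate(o): print(176+k," ".join(f"{v:3d}" for v in r))
E
```

```text
top handle [0.02 0.5 ] 0.88 absdiff 0.4
top left bumper+edge [-0.01 -0.02] 0.9 absdiff 1.9
top right edge [ 0.09 -0.  ] 0.78 absdiff 2.0
scene handle [-0.05  0.14] 0.83 absdiff 0.6
scene case [0.04 0.01] 0.63 absdiff 1.4
scene lid front right [0.36 0.02] 0.58 absdiff 4.1
176 165 164 164 164 165 164 163 163 163 163 163 163 162 162 162 148 124 141 162 161 160 160
177 160 163 166 165 165 163 164 163 163 163 163 162 162 162 162 162 161 161 160 161 161 160
178 146 158 166 161 156 159 163 165 164 164 163 163 162 162 162 162 162 161 161 161 161 161
179 165 166 145 104 100 126 149 157 158 156 160 162 163 163 162 162 162 162 161 162 160 161
180 161 160 140  77  47  46  51  77 120 149 158 158 156 156 154 158 162 162 162 161 161 161
181 161 162 141  55  57  72  74 115 201 224 205 177 133 136 130 134 149 154 154 155 159 159
182 163 163 138  55  89 137 150 152 204 228 224 225 225 227 204 115  47  55  72 108 137 146
183 153 154 125  60 101 163 203 211 217 186 130 161 179 212 209 137  71  56  48  45  71 147
184  69  85  80  71  83  73  81 111 139 133  66  62  63 161 192 163 140 125 100  51  91 143

[... 2894 characters left out ...]
 194 196 201 165  72  62  82  91  79  66  66  61  58  76
193  89  90  89  85  76  75 103 135 152 160 174 154  76  82  95  91  86  87  87  79  70  81
194  89  90  88  84  77  84  94  95  97  98 104 125  97  95  91  86  87  91  89  86  87  88
195  90  89  88  83  73  89  94  94  93  92 100 119  95  92  90  86  87  88  85  86  88  89
196  93  92  89  77  59  87  98 101  96  92 103 111  92  92  93  90  86  85  85  88  93  93
197  96  94  91  78  58  82  97 101  91  84  97 103  90  92  95  91  87  86  87  87  94  97
198 100 101  97  83  60  63  63  64  68  84 103 103  89  91  93  89  85  84  86  86  92  93
199 108 108 103  87  61  59  58  57  64  80  90  89  87  88  87  87  83  84  86  87  89  87
```

The bar's centre moved from about (391,182) to (391,184) in the top view. That is roughly 5 mm outward, so it's now against the inside of the lip. The tab leans about 20°, which fits a still-hooked, stretched loop with the lever held by friction near dead centre. So I'll push the lever the rest of the way.

```bash
python3 go.py -95,0,30,-11.75,38,c; python3 -m handwheel '[{"x":0.0085,"y":0,"z":0.025,"wx":0,"wy":0,"wz":0},{"x":0.0085,"y":0,"z":0.055,"wx":0,"wy":0,"wz":0},{"x":0.0085,"y":0,"z":0.084,"wx":0,"wy":0,"wz":0},{"x":0.0085,"y":0,"z":0.084,"wx":0,"wy":0,"wz":0},{"x":0.0085,"y":0,"z":0.084,"wx":0,"wy":0,"wz":0}]'
python3 push.py 38 0.55,36 0.4,37 0.2,37 0.05,37; python3 go.py
```

```text
t 17.15 P [ 0.4825 -0.2708  0.0851] case [-155.9    1.2   85.1] F [-0.4 -0.  -1. ] grip 0.5 0.0
shift m [0.0145 0.0011 0.0808] turn [ 0.   0.3 -0.1] dist 0.082 rows 2
time: 17.57
position: [0.5393, -0.2821, 0.0216]
tool_rot: [2.899, -0.302, 0.985]
ft_force: [0.1, 0.3, 0.2]
grip_width: 0.005
grip_force: 0.0
0.55,36 [-77.8  22.4] shift m [0.0165 0.0017 0.0118] turn [-0.   0.5 -0.1] dist 0.02 rows 1
0.4,37 [-75.   18.7] shift m [0.0165 0.0017 0.0164] turn [-0.   0.5 -0.1] dist 0.023 rows 1
0.2,37 [-69.9  15.5] shift m [0.0186 0.0017 0.0221] turn [-0.   0.5 -0.1] dist 0.029 rows 1
0.05,37 [-65.5  13.5] shift m [0.0208 0.0017 0.0262] turn [-0.   0.5 -0.1] dist 0.034 rows 1
t 17.57 P [ 0.5393 -0.2821  0.0216] case [-98.    1.7  21.6] F [0.1 0.3 0.2] grip 0.4 0.0
```

```bash
python3 -m handwheel '[{"x":0.012,"y":0.0015,"z":0.008,"wx":0,"wy":0,"wz":0},{"x":0.0165,"y":0.0015,"z":0.0118,"wx":0,"wy":0,"wz":0},{"x":0.0165,"y":0.0015,"z":0.0164,"wx":0,"wy":0,"wz":0},{"x":0.0176,"y":0.0015,"z":0.0195,"wx":0,"wy":0,"wz":0},{"x":0.0186,"y":0.0015,"z":0.0221,"wx":0,"wy":0,"wz":0},{"x":0.0197,"y":0.0015,"z":0.024,"wx":0,"wy":0,"wz":0},{"x":0.0205,"y":0.0015,"z":0.0255,"wx":0,"wy":0,"wz":0},{"x":0.0205,"y":0.0015,"z":0.0255,"wx":0,"wy":0,"wz":0}]'
python3 -m handwheel '[{"x":-0.01,"y":0,"z":-0.02,"wx":0,"wy":0,"wz":0},{"x":-0.02,"y":0,"z":-0.05,"wx":0,"wy":0,"wz":0},{"x":-0.02,"y":0,"z":-0.08,"wx":0,"wy":0,"wz":0},{"x":-0.02,"y":0,"z":-0.1,"wx":0,"wy":0,"wz":0},{"x":-0.02,"y":0,"z":-0.1,"wx":0,"wy":0,"wz":0}]'
cat > chk.py <<'E'
from h import *
d=snap("top");im=d["image"][176:196,380:402].astype(int)
m=((im[...,0]>1.35*im[...,1])&(im[...,0]>1.35*im[...,2])&(im[...,0]>70))
for k in range(20): print(176+k,"".join("#" if a else "." for a in m[k])," ".join(f"{v:3d}" for v in im[k].mean(-1).astype(int)))
s=snap("scene")
def show(n,bar,lean):
    bar=np.array(bar);l=np.radians(lean);e=bar+31*np.array([-np.sin(l),np.cos(l)])
    for q in (bar,e): print(n,q.round(1),np.round(proj(s,case2w([q[0],3,q[1]])),1),np.round(proj(d,case2w([q[0],0,q[1]])),1))
show("hooked closed",[-50.5,74.5],30-np.degrees(np.arctan2(1.8,34.3)))
print("lever0 end",np.round(proj(s,case2w([-54,3,14])),1))
E
python3 red.py; python3 chk.py; python3 go.py
```

```text
time: 18.23
position: [0.5704, -0.2914, 0.0178]
tool_rot: [2.894, -0.302, 0.992]
ft_force: [-1.9, -0.2, 2.0]
grip_width: 0.004
grip_force: 1.0
time: 18.65
position: [0.4943, -0.2764, 0.088]
tool_rot: [2.89, -0.301, 0.998]
ft_force: [0.7, -0.6, 0.1]
grip_width: 0.006
grip_force: 0.0
......................................
......................................
......................................
......................................
......................................
......................................
......................................
......................................
......................................
......................................
...................##.................
..................##..................
.................###..................
.................##...................
................###...................
................##....................
......................................
......................................
......................................
......................................
.....................................
[... 2939 characters left out ...]
  55  62
192 ......................  88  90  90  88  88  80  56  58  56  74  91  90  89  91  93  92  78  66  65  60  57  77
193 ......................  89  91  89  84  83  79  66  66  63  78  94  94  96  99  97  91  87  89  90  80  68  81
194 ......................  89  89  88  84  83  89  90  87  83  84  87  89  95  96  91  85  87  91  90  87  88  90
195 ......................  89  88  87  84  86  88  86  85  84  84  86  88  92  93  89  87  87  89  86  85  86  89
hooked closed [-50.5  74.5] [336.8 178.9] [390.8 183.3]
hooked closed [-64.6 102.1] [339.7 173.4] [391.4 187. ]
lever0 end [336.9 193. ]
t 18.8 P [ 0.4954 -0.2751  0.0847] case [-142.4   -0.4   84.7] F [ 0.7  0.1 -0. ] grip 0.1 0.0
```

The tab matches the hooked-and-closed prediction (top end (391,187)) and the lever end is at about (338,194). One more firm press will confirm it's fully home.

```bash
python3 go.py -90,0,25,-11.75,38,c -62,0,14,-11.75,38,c; python3 -m handwheel '[{"x":0.0,"y":0,"z":0.03,"wx":0,"wy":0,"wz":0},{"x":0.0025,"y":0,"z":0.06,"wx":0,"wy":0,"wz":0},{"x":0.0035,"y":0,"z":0.079,"wx":0,"wy":0,"wz":0},{"x":0.0035,"y":0,"z":0.079,"wx":0,"wy":0,"wz":0},{"x":0.0035,"y":0,"z":0.079,"wx":0,"wy":0,"wz":0}]';python3 go.py -64,0,15,-11.75,38,c
```

```text
t 18.8 P [ 0.4954 -0.2751  0.0847] case [-142.4   -0.4   84.7] F [ 0.7  0.1 -0. ] grip 0.1 0.0
shift m [ 0.0047 -0.0005  0.0792] turn [ 0.   0.1 -0.1] dist 0.079 rows 2
shift m [ 0.0153 -0.      0.0259] turn [0. 0. 0.] dist 0.03 rows 1
time: 19.22
position: [0.5442, -0.2848, 0.0207]
tool_rot: [2.899, -0.302, 0.984]
ft_force: [-0.4, -0.5, -0.2]
grip_width: 0.006
grip_force: 0.0
t 19.22 P [ 0.5442 -0.2848  0.0207] case [-92.7   0.   20.7] F [-0.4 -0.5 -0.2] grip 0.6 0.0
shift m [ 0.0193 -0.      0.0219] turn [-0.   0.5 -0.1] dist 0.029 rows 1
```

```bash
python3 -m handwheel '[{"x":0.01,"y":0,"z":0.011,"wx":0,"wy":0,"wz":0},{"x":0.016,"y":0,"z":0.017,"wx":0,"wy":0,"wz":0},{"x":0.0193,"y":0,"z":0.0219,"wx":0,"wy":0,"wz":0},{"x":0.0193,"y":0,"z":0.0219,"wx":0,"wy":0,"wz":0},{"x":0.0205,"y":0,"z":0.023,"wx":0,"wy":0,"wz":0},{"x":0.0205,"y":0,"z":0.023,"wx":0,"wy":0,"wz":0}]'; python3 go.py
python3 -m handwheel '[{"x":-0.01,"y":0,"z":-0.02,"wx":0,"wy":0,"wz":0},{"x":-0.02,"y":0,"z":-0.05,"wx":0,"wy":0,"wz":0},{"x":-0.02,"y":0,"z":-0.08,"wx":0,"wy":0,"wz":0},{"x":-0.02,"y":0,"z":-0.12,"wx":0,"wy":0,"wz":0},{"x":-0.02,"y":0,"z":-0.12,"wx":0,"wy":0,"wz":0},{"x":-0.02,"y":0,"z":-0.12,"wx":0,"wy":0,"wz":0}]'
python3 red.py | tail -2; python3 chk.py | sed -n 8,14p
```

```text
time: 19.72
position: [0.572, -0.2921, 0.0187]
tool_rot: [2.896, -0.303, 0.991]
ft_force: [-21.6, 6.9, 17.8]
grip_width: 0.002
grip_force: 12.8
t 19.72 P [ 0.572  -0.2921  0.0187] case [-64.   -1.4  18.7] F [-21.6   6.9  17.8] grip 0.2 12.8
time: 20.22
position: [0.487, -0.2751, 0.1055]
tool_rot: [2.888, -0.302, 1.0]
ft_force: [0.7, -0.2, 0.1]
grip_width: 0.007
grip_force: 0.0
[[339.9, 176.5, 15], [338.2, 193.9, 16]]
1.35 [343.7 189.3] 1.7 [344.  186.4] 2.0 [343.5 183.8] 2.35 [342.3 180.9] 2.6 [341. 179.] 183 ..........#........... 153 154 125  60 102 155 191 209 215 194 141 145 158 188 199 150  85  66  51  46  72 147
184 ..........###.........  69  85  82  64  86  99 101 135 155 121  65  67  68 169 214 195 159 129  83  50  92 144
185 ..........####........  71  90  91  84  75  67  74  87 101 114  64  69  69 121 129 117 158 171 120  61 122 158
186 ......#..#####........  58  58  72  91  84  62  64  66  65  61  68  75  74  94  83  67  68  68  66  57 130 164
187 .....##########.......  68  67  68  71  70  69  59  57  62  63  84  95  87  88  70  52  51  60  63  55 125 155
188 .....######.##........  91  90  93  96  90  72  74  73  71  70  75  61  70  74  60  68  69  60  65  59  63  73
189 ......................  88  85  87  93  86  66  61  54  58  60  64  62  69  63  59  75  71  54  57  61  70  67
```

The lever hit a solid stop: it took 22 N against it with no further movement, and its position is unchanged. It's fully closed with the loop hooked, and the arm is clear, so I'm handing in.

```bash
python3 -c "
from bench import ctrl
print(ctrl.close_job())"
```

```text
the job is handed in; nothing more can be done
None
```

The job is handed in after 20.2 s of robot time: the lid is down on the case and released, the loop is hooked in the keeper's groove, and the lever is closed against its stop; `ctrl.close_job()` returned no verdict, so the closed latch rests on camera and force readings only.

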